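# Load the heating block in reverse order

### The arm

A 6-joint arm with a two-finger parallel gripper is mounted at the origin on the work surface. World frame = base frame: x ahead of the robot, y to its left, z up, the work surface at z = 0. Lengths are in mm, angles in rad, forces in N, time in s.
With the tool pointing down it reaches from about 300 to 775 mm from the base axis. Payload 14.6 kg.
Tool frame: the origin (TCP) lies midway between the tips of the shut fingers; the grasp point (between the pads) lies manip.grasp_offset behind it (manip.grasp_offset is the distance from the TCP to the grasp point, in mm); z points along the fingers, y is the direction in which the jaws open and shut (so a half turn about z gives the same grasp; the last joint's range is limited). The gripper opens to 94 mm and grips with 3 to 60 N. Pads are 16 mm wide; open, the fingers measure 119 mm over their backs; the gripper's body (75 mm by 177 mm) begins 78 mm behind the grasp point.
Start: joints at [-1.225, 0.3, 1.521, -0, 1.321, -0.067], TCP at [220.639, -503.793, 205.446] pointing down, gripper open.
Joint ranges: [-3.03, 3.03], [-0.79, 2.21], [0.23, 2.52], [-1.04, 4.18], [0, 3.07], [-2.55, 2.55]. Speed limits (rad/s): [2.22, 2.22, 2.57, 3.14, 3.14, 3.14].

### API

Orientations are given as [roll, pitch, yaw] about the fixed x, y, z axes, in that order (R = Rz(yaw) Ry(pitch) Rx(roll)).
In Python, from cell import monitor, vision, order, manip gives the robot as it stands.
- The arm moves only by the shell command python3 -m jog 'ROWS' [FORCE]. ROWS is JSON, a list of rows, each a list of 7 numbers: the shift along the tool's x, y, z in cm, then the turn, a rotation vector about the tool's x, y, z in rad, then the opening in per cent of the stroke, from 0 (shut) to 100 (fully open). In form: [[tx, ty, tz, rx, ry, rz, jaw], ...]. A call has 1 to 8 rows; each row shifts and turns the commanded pose from where the row before left it, along the tool's axes as they then stand; what a row does not reach is not made up. A row lasts 1/10 s, in which the tool goes at most 50 mm and 8.59 degrees, less where a joint would pass 70% of its speed; a pose out of reach is approached as far as the arm can. A call is refused whole if a number of a shift passes 5 or a number of a turn 0.15, either way. A call with a gripper value outside its range is refused whole. The fingers move at their own pace and stop on an object; FORCE is the grip in N (left out, the last holds). Time passes only in rows, so rows that do not move let the fingers close. It gives the time, the measured TCP pose, the force and the opening at its end, in the units of the state.
- monitor.read_state(): the state, without advancing time (a new reading comes with each control period).
- vision.camera(name): name is "side" or "top" or "wrist"; returns a dict with "color" (400x640x3 uint8, blue, green, red), "fx", "fy", "cx", "cy" (pixels), "cam_to_world" (4x4, takes a point from camera to world coordinates); the wrist camera has in their place "tool_from_camera" (4x4, takes a point from camera to tool coordinates, whose origin is the TCP and whose axes are the flange's). Camera axes: x right, y down, z forward; pixel columns grow to the right and rows downward; lengths in mm; the calibration is good to about 2 mm. A picture is of the moment at which its call begins: read the wrist's pose just before it. There is no depth.
- order.sign_off(): hands the job in, once; it reports no verdict.
The state is a dict: "clock": time; "joints": joint angles; "qd": joint speeds; "effort": joint torques, N m; "eef_pos": TCP position; "eef_rot": TCP orientation; "wrist_force": force on the tool from outside, world axes, zero at the start; "moment": the same for the moment, N m; "finger_gap": finger opening in mm.
Only numpy, scipy, OpenCV 4.12 (cv2) and the standard library are available. Lean on these libraries where they do the work, as an engineer would, in place of code of your own. Each camera call takes 0.05 s, during which the arm holds its last target.

### The job

Move the four vials from the cups on the aluminium rail into the four pockets of the white heating block, one vial to a pocket, in reverse order: the vial that starts at the robot's left end of the rail goes into the right-end pocket of the block, the next one to the second pocket from the right, and so on. Keep them upright, set each down gently rather than dropping it, and leave all four standing flat on the pocket floors.

Things in the scene. Friction and masses are not known exactly. Their poses are not given: they have to be found in the camera images.
- tall_mid (a point): The tall vial: slim round vial, body 28 mm diameter, 78 mm tall, with a wide white cap 35 mm across on the top 18 mm; frosted plastic, 40 to 85 g, loose, flat-bottomed. The point is its centre, half-way up, z up; its x axis is turned at most 0.2 rad from that of its cup.
- short_mid (a point): The short vial: stout round vial, 34 mm diameter over its whole height, 60 mm tall, its white cap as wide as its body with a grey disc on top; frosted plastic, 40 to 85 g, loose, flat-bottomed. The point is its centre, half-way up, z up; its x axis is turned at most 0.2 rad from that of its cup.
- necked_mid (a point): The necked vial: round shouldered vial, body 32 mm diameter up to 52 mm, then a narrow white cap 20 mm across; 74 mm tall; frosted plastic, 40 to 85 g, loose, flat-bottomed. The point is its centre, half-way up, z up; its x axis is turned at most 0.2 rad from that of its cup.
- square_mid (a point): The square vial: square vial, 28 x 28 mm body up to 50 mm, then a round white cap 24 mm across; 66 mm tall; frosted plastic, 40 to 85 g, loose, flat-bottomed. The point is its centre, half-way up, z up; its x axis is turned at most 0.2 rad from that of its cup; flat sides face its x and y.
- cup_tall: The cup on the rail in which the tall vial stands at the start: all four cups are alike, fixed, black, square, 58 mm outside, 50 mm inside, 12 mm high with a 4 mm floor. Origin: centre of its underside; axes parallel to the rail's. The four cups fill the rail's four places in any order, and stay there, marking where each vial came from.
- cup_short: The cup on the rail in which the short vial stands at the start: all four cups are alike, fixed, black, square, 58 mm outside, 50 mm inside, 12 mm high with a 4 mm floor. Origin: centre of its underside; axes parallel to the rail's. The four cups fill the rail's four places in any order, and stay there, marking where each vial came from.
- cup_necked: The cup on the rail in which the necked vial stands at the start: all four cups are alike, fixed, black, square, 58 mm outside, 50 mm inside, 12 mm high with a 4 mm floor. Origin: centre of its underside; axes parallel to the rail's. The four cups fill the rail's four places in any order, and stay there, marking where each vial came from.
- cup_square: The cup on the rail in which the square vial stands at the start: all four cups are alike, fixed, black, square, 58 mm outside, 50 mm inside, 12 mm high with a 4 mm floor. Origin: centre of its underside; axes parallel to the rail's. The four cups fill the rail's four places in any order, and stay there, marking where each vial came from.
- rail: Source rack: fixed aluminium rail 85 x 270 x 12 mm carrying the four cups in a row along its y axis, centres at y = +90, +30, -30, -90 mm. Origin: centre of its underside, on the table; +y points to the robot's left (within 0.3 rad), z up. It may stand on the robot's left or right.
- block: Target rack: fixed white heating block 150 x 270 mm, 32 mm high, with a black frame of four empty square pockets in a row along its y axis, centres at x = 0, y = +90, +30, -30, -90 mm. Each pocket is 50 x 50 mm inside, its floor 36 mm above the block's underside, its walls 8 mm high (tops at 44 mm), 10 mm thick between pockets. Origin: centre of its underside, on the table; +y points to the robot's left (within 0.3 rad), z up. It stands on the other side from the rail.

How it is judged:
By the outcome, as a careful person would: the job done as asked, in the order asked, and still so for the second after the job is handed in, with the robot touching nothing.
It also fails if it takes over 115 s, if anything falls off the work surface, if the arm or the gripper's body presses on something with over 40 N, if the wrist force passes 120 N, or if a joint passes its speed limit or range.

## Working session

There is one attempt and no reset: what is moved stays moved. The work goes in short steps, Python scripts to look and compute and a shell command to move; the robot and the scene stay as the last step left them, time stands still between calls to the robot, and variables do not carry over. Pictures are saved under pics/ and viewed, and the job is handed in when it is done.

```bash
ls; mkdir -p pics
python3 - <<'E'
from cell import monitor, vision, order, manip
import cv2
s=monitor.read_state();print(s)
print([a for a in dir(manip) if a[0]!='_'],manip.grasp_offset)
for n in ("side","top","wrist"):
    c=vision.camera(n);cv2.imwrite(f"pics/{n}0.png",c["color"]);print(n,{k:v for k,v in c.items() if k!="color"})
E
```

```text
pics
{'clock': 0.0, 'joints': array([-1.22458369e+00,  3.00453413e-01,  1.52158038e+00,  1.78986123e-05,
        1.32068937e+00, -6.65965099e-02]), 'qd': array([ 1.09236748e-03, -6.55925672e-04, -1.07445428e-03, -1.54101435e-03,
        7.97783150e-05,  3.13148403e-04]), 'effort': array([-4.81856350e-04, -5.31804299e+01, -3.52737522e+01,  7.08152773e-02,
        2.43890437e-02, -9.59759427e-05]), 'eef_pos': array([ 220.56640108, -503.5525612 ,  204.89632522]), 'eef_rot': array([-3.14046580e+00, -9.25306489e-05,  4.12804655e-01]), 'wrist_force': array([-0.23919077,  0.53702165,  0.42596827]), 'moment': array([ 0.00859729, -0.01157407, -0.00617668]), 'finger_gap': 94.0981557779016}
['Unreachable', 'grasp_offset'] 18.8
side {'fx': 476.13418657202834, 'fy': 476.13418657202834, 'cx': 318.48410036100086, 'cy': 205.76374543752067, 'cam_to_world': array([[-8.75460713e-01, -3.72973940e-01,  3.07341796e-01,
         1.57052449e+02],
       [-4.83172849e-01,  6.61506720e-01, -5.73544120e-01,
         6.47316098e+02],
       [ 1.06083469e-02, -6.50614556e-01, -7.59334026e-01,
         9.12291568
[... 330 characters left out ...]
.50640816e-02, -7.03970074e-04,
        -3.00397733e+00],
       [-1.90506540e-03, -1.72480945e-01, -9.85011012e-01,
         8.21307349e+02],
       [ 0.00000000e+00,  0.00000000e+00,  0.00000000e+00,
         1.00000000e+00]])}
wrist {'fx': 307.82461637502234, 'fy': 307.82461637502234, 'cx': 324.8069477836336, 'cy': 204.6482082949062, 'tool_from_camera': array([[ 1.20935029e-04, -9.68689705e-01, -2.48274526e-01,
         7.10993292e+01],
       [ 9.99999993e-01,  1.13931760e-04,  4.25758746e-05,
         2.52872318e-01],
       [-1.29564576e-05, -2.48274529e-01,  9.68689712e-01,
        -1.79914230e+02],
       [ 0.00000000e+00,  0.00000000e+00,  0.00000000e+00,
         1.00000000e+00]])}
```

View pics/top0.png

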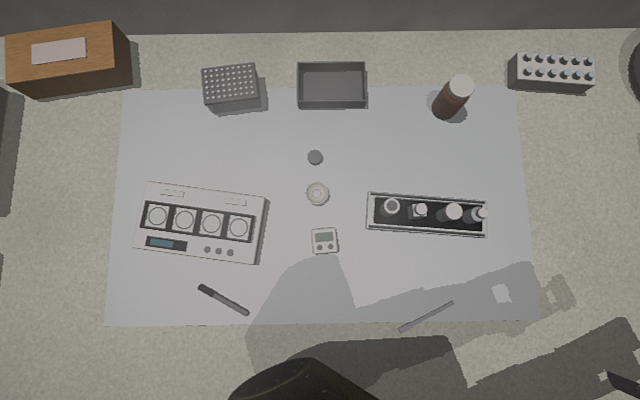

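View pics/side0.png

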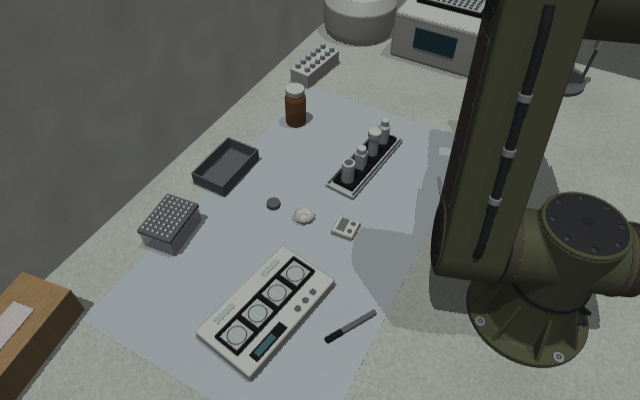

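View pics/wrist0.png

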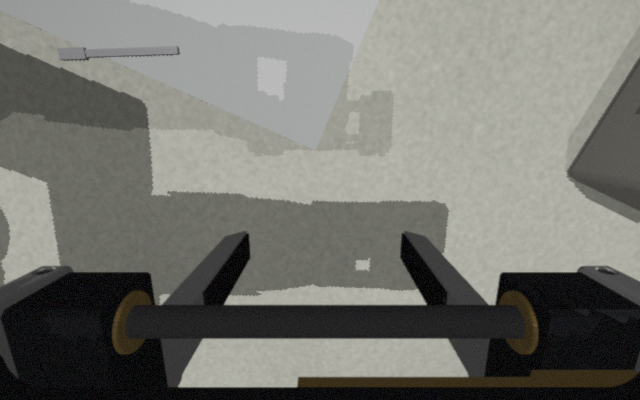

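The top view shows the rail on the robot's right, spanning about (368–488, 190–237). The block is on its left, about (133–270, 180–265). I'll enlarge both.

Run:
```python
import cv2,numpy as np
t=cv2.imread("pics/top0.png");s=cv2.imread("pics/side0.png")
a=cv2.resize(t[180:245,360:500],(800,371),interpolation=cv2.INTER_CUBIC)
cv2.imwrite("pics/top_rail.png",a)
cv2.imwrite("pics/top_block.png",cv2.resize(t[175:270,125:275],(790,500),interpolation=cv2.INTER_CUBIC))
cv2.imwrite("pics/side_rail.png",cv2.resize(s[110:200,320:410],(600,600),interpolation=cv2.INTER_CUBIC))
```

```text
(no output)
```

View pics/top_rail.png

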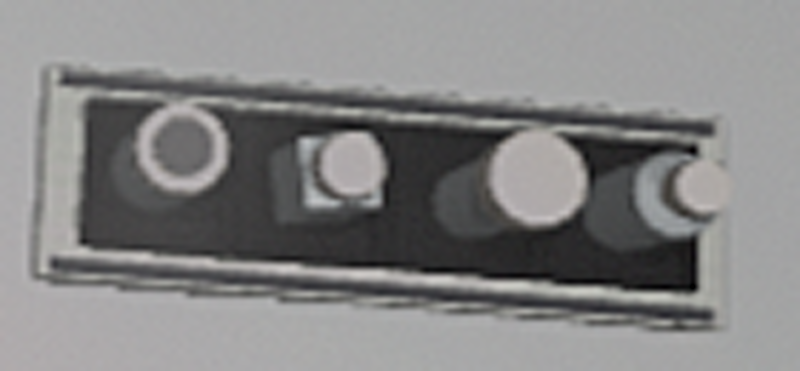

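View pics/top_block.png

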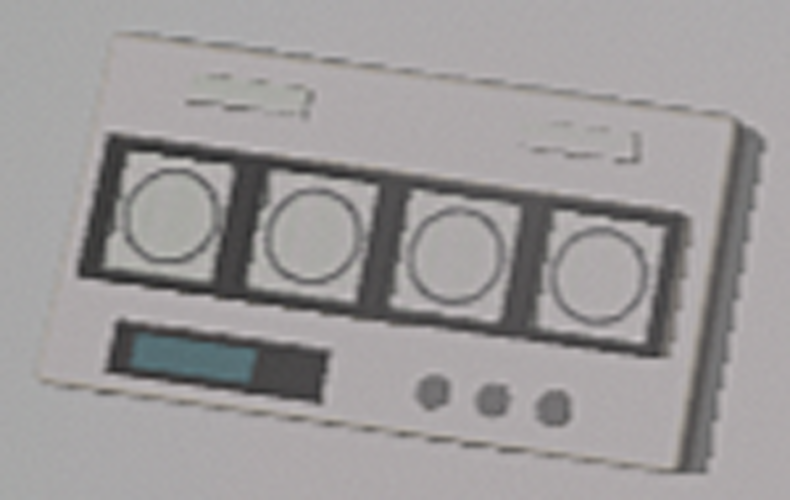

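View pics/side_rail.png

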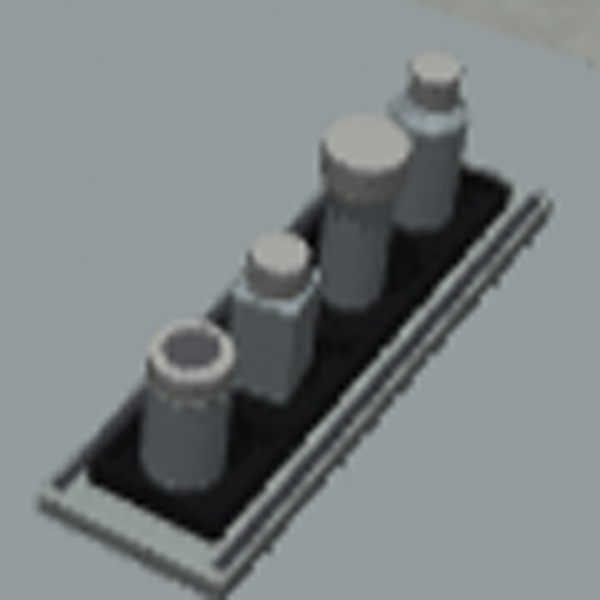

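Left to right on the rail, the vials are short, square, tall, necked. So short goes to block y=-90, square to -30, tall to +30 and necked to +90. Next I measure from both fixed cameras.

```bash
cat > h.py <<'E'
import numpy as np,cv2
from cell import monitor,vision
from scipy.spatial.transform import Rotation as R
def cam(n):
    s=monitor.read_state() if n=="wrist" else None
    c=vision.camera(n)
    if n=="wrist":
        T=np.eye(4);T[:3,:3]=R.from_euler('xyz',s["eef_rot"]).as_matrix();T[:3,3]=s["eef_pos"]
        c["cam_to_world"]=T@c["tool_from_camera"]
    return c
def plane(c,uv,z):
    uv=np.asarray(uv,float).reshape(-1,2)
    d=np.c_[(uv[:,0]-c["cx"])/c["fx"],(uv[:,1]-c["cy"])/c["fy"],np.ones(len(uv))]@c["cam_to_world"][:3,:3].T
    o=c["cam_to_world"][:3,3]
    return (o+d*((z-o[2])/d[:,2])[:,None])
def proj(c,p):
    p=np.asarray(p,float).reshape(-1,3);T=np.linalg.inv(c["cam_to_world"])
    q=p@T[:3,:3].T+T[:3,3]
    return np.c_[q[:,0]/q[:,2]*c["fx"]+c["cx"],q[:,1]/q[:,2]*c["fy"]+c["cy"]]
E
python3 - <<'E'
from h import *
for n,roi in (("top",(125,175,275,270)),("side",(190,240,340,380))):
    c=cam(n);x0,y0,x1,y1=roi
    k=6
    g=cv2.cvtColor(c["color"][y0:y1,x0:x1],cv2.COLOR_BGR2GRAY)
    g=cv2.resize(g,None,fx=k,fy=k,interpolation=cv2.INTER_CUBIC)
    m=(g<110).astype(np.uint8)
    cs,h=cv2.findContours(m,cv2.RETR_CCOMP,cv2.CHAIN_APPROX_NONE)
    P=[]
    for ct,hh in zip(cs,h[0]):
        a=cv2.contourArea(ct)/k/k
        if hh[3]>=0 and a>200:
            (u,v),(w,hh2),ang=cv2.minAreaRect(ct)
            M=cv2.moments(ct);u,v=M['m10']/M['m00'],M['m01']/M['m00']
            px=((u+.5)/k-.5+x0,(v+.5)/k-.5+y0);P.append((a,px,plane(c,px,40)[0]))
            print(n,"pocket",round(a),np.round(px,1),np.round(plane(c,px,36)[0],1),np.round(plane(c,px,44)[0],1))
    for ct,hh in zip(cs,h[0]):
        a=cv2.contourArea(ct)/k/k
        if hh[3]<0 and a>1200:
            (u,v),wh,ang=cv2.minAreaRect(ct)
            b=cv2.approxPolyDP(ct,0.03*cv2.arcLength(ct,True),True).reshape(-1,2)
            print(n,"frame",round(a),np.round(plane(c,(b+.5)/k-.5+[x0,y0],44),1).tolist())
E
```

```text
top pocket 511 [238.4 227.2] [462.4 179.4  36. ] [461.7 177.5  44. ]
top pocket 507 [211.  223.2] [472.  239.2  36. ] [471.2 236.7  44. ]
top pocket 496 [183.9 219.5] [481.1 298.8  36. ] [480.2 295.7  44. ]
top pocket 477 [156.7 215.7] [490.3 358.8  36. ] [489.3 355.1  44. ]
top frame 3095 [[520.0, 383.5, 44.0], [464.8, 389.7, 44.0], [430.2, 149.5, 44.0], [487.5, 145.9, 44.0]]
side pocket 248 [236.4 334.7] [491.1 356.5  36. ] [488.  359.1  44. ]
side pocket 528 [236.3 334.2] [491.9 355.7  36. ] [488.9 358.4  44. ]
side pocket 473 [257.  312.4] [482.8 296.4  36. ] [479.8 299.6  44. ]
side pocket 349 [276.4 290.6] [475.3 234.2  36. ] [472.4 238.   44. ]
side pocket 349 [294.9 272.4] [464.5 176.7  36. ] [461.7 181.   44. ]
side frame 3364 [[430.2, 153.7, 44.0], [488.6, 147.1, 44.0], [519.7, 385.2, 44.0], [461.3, 392.5, 44.0]]
```

Run:
```python
from h import *
k=6
for n,roi in (("top",(360,180,500,245)),("side",(320,110,410,200))):
    c=cam(n);x0,y0,x1,y1=roi
    g=cv2.resize(c["color"][y0:y1,x0:x1],None,fx=k,fy=k,interpolation=cv2.INTER_CUBIC)
    gg=cv2.cvtColor(g,cv2.COLOR_BGR2GRAY);hsv=cv2.cvtColor(g,cv2.COLOR_BGR2HSV)
    print(n,"samples", [ (gg.shape)])
    # expected tops
    m=(gg<70).astype(np.uint8)
    cs,_=cv2.findContours(m,cv2.RETR_EXTERNAL,cv2.CHAIN_APPROX_NONE)
    ct=max(cs,key=cv2.contourArea)
    b=cv2.approxPolyDP(cv2.convexHull(ct),0.03*cv2.arcLength(ct,True),True).reshape(-1,2)
    print("cups quad z24",np.round(plane(c,(b+.5)/k-.5+[x0,y0],24),1).tolist())
    # caps: warm grey  (B<=R)
    wr=((g[...,2].astype(int)-g[...,0]>2)&(gg>120)).astype(np.uint8)
    if n=="side":
        wr=((g[...,2].astype(int)-g[...,0]>-2)&(gg>135)).astype(np.uint8)
    wr=cv2.morphologyEx(wr,cv2.MORPH_OPEN,np.ones((9,9)))
    cv2.imwrite(f"pics/m_{n}.png",cv2.resize(wr*255,None,fx=.9,fy=.9))
    for ct in cv2.findContours(wr,cv2.RETR_EXTERNAL,cv2.CHAIN_APPROX_NONE)[0]:
        a=cv2.contourArea(ct)/k/k
        if a>15 and len(ct)>5:
            (u,v),ax,_=cv2.fitEllipse(cv2.convexHull(ct))
            px=((u+.5)/k-.5+x0,(v+.5)/k-.5+y0)
            print(n,round(a),np.round(px,1),np.round(np.array(ax)/k,1),[np.round(plane(c,px,z)[0][:2],1).tolist() for z in (76,82,94,90)])
```

```text
top samples [(390, 840)]
cups quad z24 [[524.1, -122.3, 24.0], [511.8, -287.1, 24.0], [449.5, -354.0, 24.0], [470.0, -117.9, 24.0]]
top 17 [462.9 230.7] [ 2.2 12.5] [[444.6, -292.5], [444.2, -290.2], [443.4, -285.5], [443.7, -287.1]]
top 34 [443.7 229.2] [ 2.6 23.5] [[448.4, -253.3], [447.9, -251.3], [447.0, -247.2], [447.3, -248.6]]
top 24 [425.6 227.8] [ 2.4 16.9] [[451.8, -216.1], [451.3, -214.4], [450.3, -210.9], [450.7, -212.1]]
top 19 [407.2 226.6] [ 2.1 16.1] [[454.9, -178.5], [454.4, -177.0], [453.4, -174.2], [453.7, -175.2]]
top 76 [477.5 227.2] [19.  25.1] [[451.4, -323.2], [450.9, -320.6], [450.0, -315.5], [450.3, -317.2]]
top 19 [385.8 207.7] [4.1 8.3] [[494.9, -136.1], [494.1, -135.0], [492.4, -132.9], [493.0, -133.6]]
top 89 [483.3 210.5] [10.3 14.4] [[485.9, -338.3], [485.2, -335.6], [483.6, -330.2], [484.1, -332.0]]
top 73 [421.6 207.9] [ 9.6 12.3] [[493.3, -210.6], [492.5, -208.9], [490.9, -205.6], [491.4, -206.7]]
top 205 [453.7 210.4] [16.7 17.9] [[487.0, -276.9], [486.2, -274.7], [484.7, -270.3], [485.2, -271.8]]
top 42 [394.2 203.2] [ 8.9 14.5] [[504.0, -153.9], [503.1, -152.7], [501.3, -150.2], [501.9, -151.1]]
top 206 [371.5 216.4] [12.  53.3] [[477.2, -105.6], [476.5, -104.8], [475.1, -103.2], [475.6, -103.7]]
side samples [(540, 540)]
cups quad z24 [[449.7, -351.6, 24.0], [466.0, -111.5, 24.0], [533.8, -105.8, 24.0], [514.0, -312.6, 24.0]]
side 35 [361.5 147.4] [5.7 8.4] [[494.6, -213.2], [492.2, -207.0], [487.4, -194.7], [489.0, -198.8]]
side 77 [374.7 130.9] [ 8.3 12.5] [[492.0, -289.3], [489.6, -282.6], [484.8, -269.2], [486.4, -273.6]]
side 21 [385.  119.7] [4.5 6.6] [[486.9, -346.1], [484.5, -339.0], [479.8, -324.7], [481.4, -329.5]]
side 130 [410.9 114.7] [ 9.4 60.3] [[432.9, -401.6], [430.9, -394.1], [427.0, -379.1], [428.3, -384.1]]
```

View pics/m_top.png

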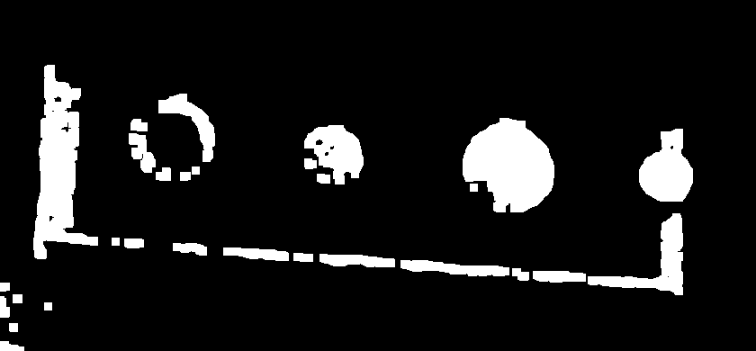

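View pics/m_side.png

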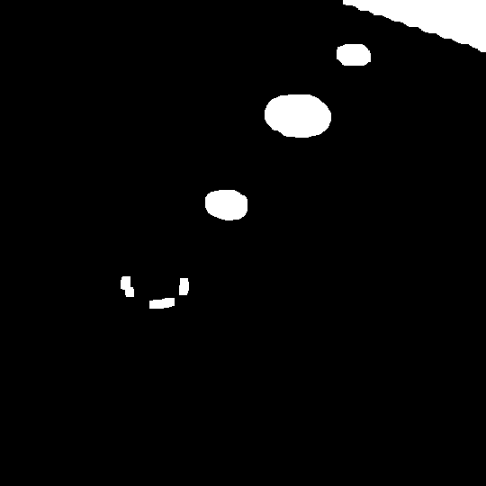

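The two views agree on the pockets to about 3 mm, and the vial heights fit. I'll write a helper that works out tool-frame shifts, then take a closer look from the wrist with the jaws turned across the rail.

```bash
cat >> h.py <<'E'
def go(pos,yaw,n=None,start=None,startyaw=None,step=35):
    s=monitor.read_state();p=np.array(start if start is not None else s["eef_pos"],float);e=s["eef_rot"]
    R0=R.from_euler('xyz',e) if start is None else R.from_euler('xyz',[np.pi,0,startyaw])
    R1=R.from_euler('xyz',[np.pi,0,yaw]);w=(R0.inv()*R1).as_rotvec();d=np.array(pos,float)-p
    n=n or int(max(1,np.ceil(np.linalg.norm(d)/step),np.ceil(np.abs(w).max()/.12)))
    Q=R0
    for i in range(n):
        t=Q.inv().apply(d/n)/10
        print("[%s]"%",".join("%.2f"%v for v in t)+" [%s]"%",".join("%.3f"%v for v in w/n))
        Q=Q*R.from_rotvec(w/n)
    print(n,"rows, tool shift total along R0 (cm)",np.round(R0.inv().apply(d)/10,2),"rot",np.round(w,3))
E
python3 -c "
from h import *
go([487,-320,230],1.48,12)"
```

```text
[2.65,-0.51,-0.21] [-0.000,-0.000,-0.089]
[2.68,-0.27,-0.21] [-0.000,-0.000,-0.089]
[2.70,-0.04,-0.21] [-0.000,-0.000,-0.089]
[2.69,0.20,-0.21] [-0.000,-0.000,-0.089]
[2.66,0.44,-0.21] [-0.000,-0.000,-0.089]
[2.61,0.68,-0.21] [-0.000,-0.000,-0.089]
[2.54,0.91,-0.21] [-0.000,-0.000,-0.089]
[2.45,1.13,-0.21] [-0.000,-0.000,-0.089]
[2.34,1.34,-0.21] [-0.000,-0.000,-0.089]
[2.21,1.54,-0.21] [-0.000,-0.000,-0.089]
[2.07,1.73,-0.21] [-0.000,-0.000,-0.089]
[1.90,1.91,-0.21] [-0.000,-0.000,-0.089]
12 rows, tool shift total along R0 (cm) [31.77 -6.14 -2.46] rot [-0.    -0.    -1.067]
```

```bash
python3 -m jog '[[2.65,-0.5,-0.2,0,0,-0.089,100],[2.68,-0.27,-0.2,0,0,-0.089,100],[2.7,0,-0.2,0,0,-0.089,100],[2.7,0.2,-0.2,0,0,-0.089,100],[2.66,0.44,-0.2,0,0,-0.089,100],[2.6,0.68,-0.2,0,0,-0.089,100]]' && python3 -m jog '[[2.54,0.9,-0.2,0,0,-0.089,100],[2.45,1.13,-0.2,0,0,-0.089,100],[2.34,1.34,-0.2,0,0,-0.089,100],[2.2,1.54,-0.2,0,0,-0.089,100],[2.07,1.73,-0.2,0,0,-0.089,100],[1.9,1.9,-0.2,0,0,-0.089,100],[0,0,0,0,0,0,100],[0,0,0,0,0,0,100]]'
python3 - <<'E'
from h import *
c=cam("wrist");cv2.imwrite("pics/w1.png",c["color"]);np.savez("w1.npz",**{k:v for k,v in c.items()})
s=monitor.read_state();print(s["eef_pos"],s["eef_rot"],s["joints"])
E
```

```text
clock: 0.95
eef_pos: [354.9, -411.6, 217.5]
eef_rot: [-3.142, 0.0, 0.95]
wrist_force: [0.4, -0.2, -0.0]
finger_gap: 94.0
clock: 1.75
eef_pos: [486.9, -320.3, 229.2]
eef_rot: [-3.141, -0.0, 1.48]
wrist_force: [-0.6, -0.1, -0.4]
finger_gap: 93.9
[ 486.53191596 -320.70825903  229.26342795] [-3.14119619e+00 -1.32520177e-05  1.47919087e+00] [-6.45554127e-01  3.57085843e-01  1.38998880e+00 -2.00385036e-04
  1.39486217e+00 -5.53913563e-01]
```

View pics/w1.png

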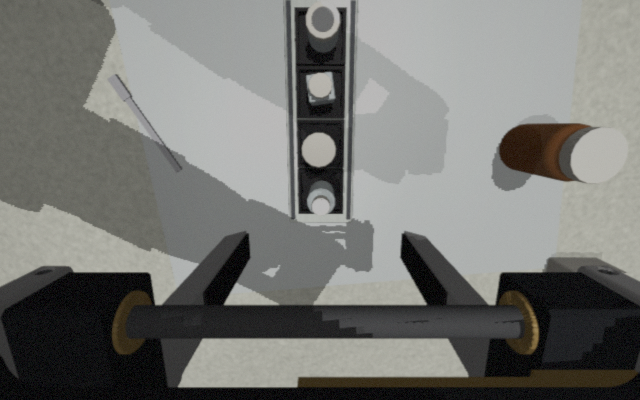

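The wrist view confirms the order (bottom to top): necked (320,203), tall (319,149), square (320,86), short (322,20). It also shows the cup edges. I'll fit these.

Run:
```python
from h import *
c=dict(np.load("w1.npz"))
k=6;x0,y0,x1,y1=280,0,365,230
g=cv2.resize(c["color"][y0:y1,x0:x1],None,fx=k,fy=k,interpolation=cv2.INTER_CUBIC)
gg=cv2.cvtColor(g,cv2.COLOR_BGR2GRAY)
up=lambda b:(np.asarray(b,float)+.5)/k-.5+[x0,y0]
for nm,box,zt,r in (("short",(295,0,350,42),76,17),("square",(298,66,345,110),82,12),("tall",(298,128,345,170),94,17.5),("necked",(300,190,345,216),90,10)):
    px,py=proj(c,[[487,-240,zt],[487,-240+r,zt]]);rp=np.linalg.norm(px-py)*k
    a=(np.array([box[0]-x0,box[1]-y0,box[2]-x0,box[3]-y0])*k).astype(int)
    sub=cv2.GaussianBlur(gg[a[1]:a[3],a[0]:a[2]],(9,9),0)
    h=cv2.HoughCircles(sub,cv2.HOUGH_GRADIENT,1.5,rp*1.5,param1=80,param2=12,minRadius=int(rp*.88),maxRadius=int(rp*1.12))
    for u,v,q in ([] if h is None else h[0][:2]):
        p=up((u+a[0],v+a[1]));print(nm,np.round(p,1),round(q/rp,2),np.round(plane(c,p,zt)[0],1))
        cv2.circle(g,(int(u+a[0]),int(v+a[1])),int(q),(0,0,255),1)
# cups extent
m=(gg<60).astype(np.uint8);m=cv2.morphologyEx(m,cv2.MORPH_OPEN,np.ones((7,7)))
for ct in cv2.findContours(m,cv2.RETR_EXTERNAL,cv2.CHAIN_APPROX_NONE)[0]:
    if cv2.contourArea(ct)/36>300:
        x,y,w,h=cv2.boundingRect(ct);print("dark",up((x,y)),up((x+w,y+h)))
        cv2.drawContours(g,[ct],-1,(0,255,0),1)
cv2.imwrite("pics/w1f.png",np.hstack([cv2.resize(g[:690],None,fx=.75,fy=.75),cv2.resize(g[690:],None,fx=.75,fy=.75)]))
```

```text
short [322.5  21. ] 0.98 [ 499.4 -151.1   76. ]
square [320.   84.5] 1.01 [ 491.6 -209.1   82. ]
square [330.5 106. ] 1.1 [ 500.2 -230.4   82. ]
tall [318.5 149.5] 0.93 [ 484.3 -271.8   94. ]
necked [320. 207.] 0.91 [ 480.  -332.8   90. ]
necked [331.  190.7] 1.1 [ 493.2 -316.1   90. ]
dark [297.08333333 119.41666667] [343.25       212.91666667]
dark [295.08333333   7.75      ] [345.25       118.08333333]
```

View pics/w1f.png

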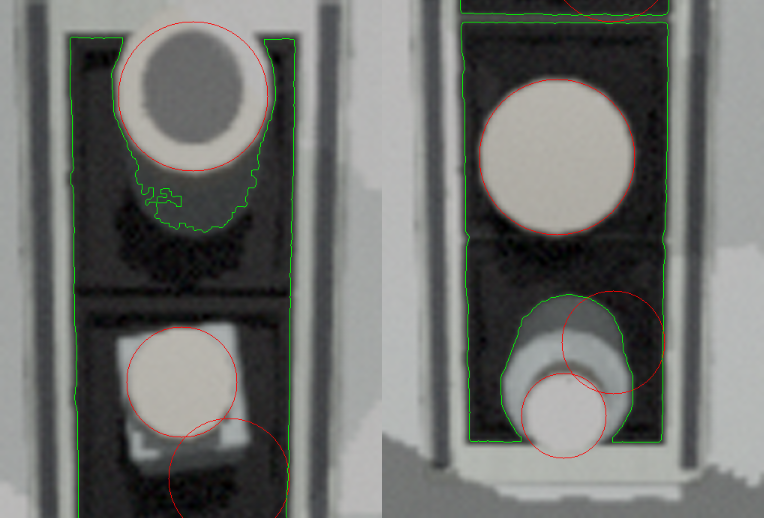

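The wrist, top and side views agree to about 2 mm: short (499.5,-150.5), square (492,-208.5) turned about 0.135 rad, tall (484.5,-271), necked (481,-332). I'll grasp the short vial first, at 38 mm above its base.

```bash
python3 -c "
from h import *
go([499.5,-150.5,229],1.479,6);go([499.5,-150.5,35],1.479,8,start=[499.5,-150.5,229],startyaw=1.479)"
```

```text
[2.84,-0.04,0.00] [-0.000,-0.000,0.000]
[2.84,-0.04,0.00] [-0.000,-0.000,0.000]
[2.84,-0.04,0.00] [-0.000,-0.000,0.000]
[2.84,-0.04,0.00] [-0.000,-0.000,0.000]
[2.84,-0.04,0.00] [-0.000,-0.000,0.000]
[2.84,-0.04,0.00] [-0.000,-0.000,0.000]
6 rows, tool shift total along R0 (cm) [17.07 -0.27  0.03] rot [-0. -0.  0.]
[0.00,-0.00,2.42] [0.000,0.000,0.000]
[0.00,-0.00,2.42] [0.000,0.000,0.000]
[0.00,-0.00,2.42] [0.000,0.000,0.000]
[0.00,-0.00,2.42] [0.000,0.000,0.000]
[0.00,-0.00,2.42] [0.000,0.000,0.000]
[0.00,-0.00,2.42] [0.000,0.000,0.000]
[0.00,-0.00,2.42] [0.000,0.000,0.000]
[0.00,-0.00,2.42] [0.000,0.000,0.000]
8 rows, tool shift total along R0 (cm) [ 0.  -0.  19.4] rot [0. 0. 0.]
```

```bash
python3 -m jog '[[2.84,-0.04,0,0,0,0,100],[2.84,-0.04,0,0,0,0,100],[2.84,-0.04,0,0,0,0,100],[2.84,-0.04,0,0,0,0,100],[2.84,-0.04,0,0,0,0,100],[2.84,-0.04,0,0,0,0,100],[0,0,3,0,0,0,100],[0,0,3,0,0,0,100]]' && python3 -m jog '[[0,0,3,0,0,0,100],[0,0,2,0,0,0,100],[0,0,0,0,0,0,100],[0,0,0,0,0,0,100],[0,0,0,0,0,0,100]]'
python3 - <<'E'
from h import *
c=cam("wrist");cv2.imwrite("pics/w2.png",c["color"])
s=monitor.read_state();print(s["eef_pos"],s["eef_rot"])
E
```

```text
clock: 2.6
eef_pos: [499.8, -150.7, 169.4]
eef_rot: [3.14, 0.001, 1.48]
wrist_force: [0.4, -0.8, -0.6]
finger_gap: 94.3
clock: 3.1
eef_pos: [500.4, -151.1, 120.9]
eef_rot: [3.14, 0.001, 1.48]
wrist_force: [-0.9, -0.2, -0.3]
finger_gap: 93.8
[ 500.37591081 -150.93404051  120.82059134] [3.13956357e+00 6.05754257e-04 1.48018416e+00]
```

View pics/w2.png

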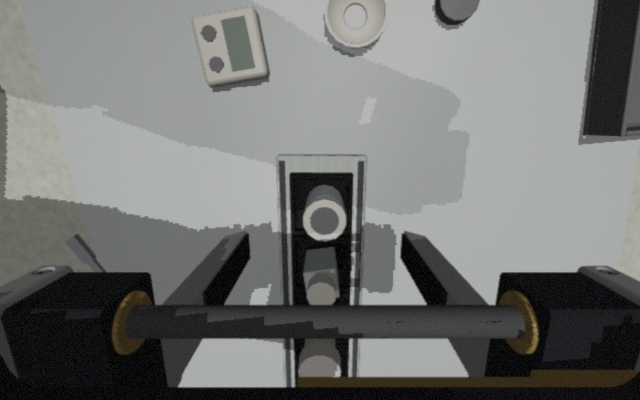

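The short vial's cap sits between the fingers at about (324,220). I'll check that against the plan.

```bash
python3 -c "
from h import *
c=cam('wrist');print(plane(c,[324.3,219.5],76), proj(c,[[499.5,-150.5,76]]))
s=monitor.read_state();print(s['eef_pos'])"
```

```text
[[ 499.67275575 -148.89408238   76.        ]] [[324.26564675 221.52044985]]
[ 500.32743739 -150.83319729  120.63816431]
```

```bash
python3 -m jog '[[0.1,-0.05,2.5,0,0,0,100],[0,0,2.5,0,0,0,100],[0,0,2.2,0,0,0,100],[0,0,1.3,0,0,0,100],[0,0,0,0,0,0,100],[0,0,0,0,0,0,100]]' && python3 -m jog '[[0,0,0,0,0,0,40],[0,0,0,0,0,0,20],[0,0,0,0,0,0,20],[0,0,0,0,0,0,20],[0,0,0,0,0,0,20],[0,0,0,0,0,0,20],[0,0,0,0,0,0,20],[0,0,0,0,0,0,20]]' 12
```

```text
clock: 3.8
eef_pos: [500.0, -149.6, 35.3]
eef_rot: [3.141, 0.0, 1.481]
wrist_force: [0.3, -0.3, 0.2]
finger_gap: 94.1
clock: 4.6
eef_pos: [499.6, -149.4, 34.5]
eef_rot: [3.142, -0.0, 1.481]
wrist_force: [-0.1, 0.1, 0.7]
finger_gap: 33.1
```

```bash
python3 -m jog '[[0,0,-0.5,0,0,0,20],[0,0,-1.5,0,0,0,20],[0,0,-2.5,0,0,0,20],[0,0,-2.5,0,0,0,20],[0,0,-1.5,0,0,0,20],[0,0,0,0,0,0,20]]' && python3 -c "
from h import *
go([463,178,120],1.417,12)"
```

```text
clock: 5.2
eef_pos: [500.4, -149.7, 121.6]
eef_rot: [3.138, 0.001, 1.481]
wrist_force: [-1.1, 0.3, -1.2]
finger_gap: 33.3
[2.69,-0.56,0.01] [0.000,0.000,0.005]
[2.69,-0.57,0.01] [0.000,0.000,0.005]
[2.69,-0.58,0.01] [0.000,0.000,0.005]
[2.68,-0.60,0.01] [0.000,0.000,0.005]
[2.68,-0.61,0.01] [0.000,0.000,0.005]
[2.68,-0.63,0.01] [0.000,0.000,0.005]
[2.67,-0.64,0.01] [0.000,0.000,0.005]
[2.67,-0.66,0.01] [0.000,0.000,0.005]
[2.67,-0.67,0.01] [0.000,0.000,0.005]
[2.66,-0.68,0.01] [0.000,0.000,0.005]
[2.66,-0.70,0.01] [0.000,0.000,0.005]
[2.65,-0.71,0.01] [0.000,0.000,0.005]
12 rows, tool shift total along R0 (cm) [32.31 -6.67  0.1 ] rot [0.004 0.001 0.064]
```

```bash
python3 -m jog '[[1,-0.2,0,0,0,0,20],[2,-0.4,0,0,0,0.005,20],[2.5,-0.5,0,0,0,0.005,20],[2.5,-0.55,0,0,0,0.005,20],[2.5,-0.55,0,0,0,0.005,20],[2.5,-0.57,0,0,0,0.005,20],[2.5,-0.57,0,0,0,0.005,20],[2.5,-0.6,0,0,0,0.005,20]]' && python3 -m jog '[[2.5,-0.6,0,0,0,0.005,20],[2.5,-0.62,0,0,0,0.005,20],[2.5,-0.62,0,0,0,0.005,20],[2.5,-0.65,0,0,0,0.005,20],[2.2,-0.6,0,0,0,0.005,20],[1.6,-0.4,0,0,0,0.005,20],[0.7,-0.2,0,0,0,0,20],[0,0,0,0,0,0,20]]'
python3 - <<'E'
from h import *
c=cam("wrist");cv2.imwrite("pics/w3.png",c["color"]);np.savez("w3.npz",**c)
c=cam("side");cv2.imwrite("pics/s3.png",c["color"][200:400,150:470])
go([463,178,57],1.417,1)
E
```

```text
clock: 6.0
eef_pos: [478.0, 35.3, 118.2]
eef_rot: [-3.139, 0.0, 1.446]
wrist_force: [-0.0, -0.3, -0.4]
finger_gap: 33.2
clock: 6.8
eef_pos: [461.7, 183.0, 118.6]
eef_rot: [-3.14, 0.001, 1.417]
wrist_force: [0.3, 0.3, -0.3]
finger_gap: 33.2
[-0.38,0.15,6.20] [-0.001,0.000,-0.001]
1 rows, tool shift total along R0 (cm) [-0.38  0.15  6.2 ] rot [-0.001  0.    -0.001]
```

View pics/w3.png

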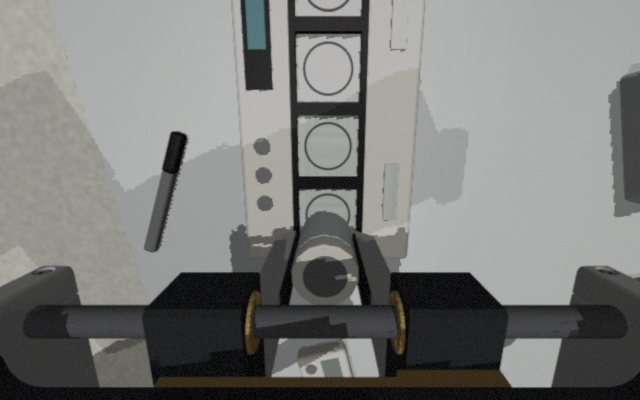

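View pics/s3.png

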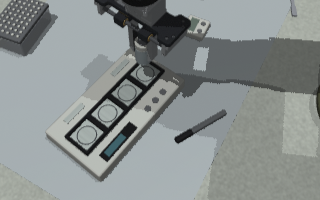

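The short vial is held upright over the right-end pocket. The neighbouring pocket rings are at (327,145) and (328,68), so I can use them to cross-check the block position.

```bash
python3 -c "
from h import *
c=dict(np.load('w3.npz'));print(plane(c,[[327.5,145.5],[328,68.5]],36)); print(proj(c,[[472.5,237.5,36],[481.5,297.5,36],[463,178,36]]))
s=monitor.read_state();print(s['eef_pos'])"
```

```text
[[471.7545029  237.23586818  36.        ]
 [481.17236656 296.38160113  36.        ]]
[[328.3312751  145.04560133]
 [328.19730261  66.92160008]
 [327.80888608 214.0737133 ]]
[462.17319325 182.01548499 118.96655956]
```

Agreement is within 1 mm. Now I lower it.

```bash
python3 -m jog '[[-0.38,0.07,0.5,0,0,0,20],[0,0,1.5,0,0,0,20],[0,0,1.8,0,0,0,20],[0,0,1.4,0,0,0,20],[0,0,0.7,0,0,0,20],[0,0,0.2,0,0,0,20],[0,0,0,0,0,0,20],[0,0,0,0,0,0,20]]'
```

```text
clock: 7.7
eef_pos: [462.9, 178.5, 59.0]
eef_rot: [3.141, -0.0, 1.416]
wrist_force: [-0.5, 0.6, -0.6]
finger_gap: 33.1
```

```bash
python3 -m jog '[[0,0,0.15,0,0,0,20],[0,0,0.1,0,0,0,20],[0,0,0.1,0,0,0,20],[0,0,0,0,0,0,20]]';python3 -m jog '[[0,0,0.05,0,0,0,20],[0,0,0,0,0,0,20],[0,0,0,0,0,0,20]]'
```

```text
clock: 8.1
eef_pos: [462.5, 178.5, 54.8]
eef_rot: [-3.141, 0.0, 1.416]
wrist_force: [-1.2, 0.7, -0.8]
finger_gap: 33.3
clock: 8.4
eef_pos: [462.6, 178.6, 54.5]
eef_rot: [3.142, -0.0, 1.416]
wrist_force: [-0.6, 0.2, -1.1]
finger_gap: 33.2
```

```bash
python3 -m jog '[[0,0,0.05,0,0,0,20],[0,0,0,0,0,0,20],[0,0,0,0,0,0,20]]';python3 -m jog '[[0,0,0.05,0,0,0,20],[0,0,0,0,0,0,20],[0,0,0,0,0,0,20]]'
```

```text
clock: 8.7
eef_pos: [462.7, 178.6, 54.3]
eef_rot: [3.141, -0.0, 1.416]
wrist_force: [-1.0, 0.5, 6.2]
finger_gap: 33.3
clock: 9.0
eef_pos: [463.0, 178.6, 54.1]
eef_rot: [3.14, -0.0, 1.416]
wrist_force: [-0.8, -0.9, 8.6]
finger_gap: 33.5
```

Contact felt at TCP z≈54.4, as predicted, with +6–8 N. I release, rise, and look.

```bash
python3 -m jog '[[0,0,-0.03,0,0,0,45],[0,0,0,0,0,0,55],[0,0,0,0,0,0,60],[0,0,0,0,0,0,60],[0,0,-1,0,0,0,60],[0,0,-2.5,0,0,0,70],[0,0,-4,0,0,0,90],[0,0,-4,0,0,0,100]]' && python3 -c "
from h import *
c=cam('wrist');cv2.imwrite('pics/w4.png',c['color'])
go([492,-208.5,172],1.615,14)"
```

```text
clock: 9.8
eef_pos: [462.2, 178.4, 170.6]
eef_rot: [-3.141, 0.0, 1.416]
wrist_force: [-0.4, -0.7, -0.3]
finger_gap: 77.0
[-2.71,0.62,0.03] [0.001,-0.000,-0.014]
[-2.71,0.58,0.03] [0.001,-0.000,-0.014]
[-2.72,0.54,0.03] [0.001,-0.000,-0.014]
[-2.73,0.50,0.03] [0.001,-0.000,-0.014]
[-2.74,0.47,0.03] [0.001,-0.000,-0.014]
[-2.74,0.43,0.03] [0.001,-0.000,-0.014]
[-2.75,0.39,0.03] [0.001,-0.000,-0.014]
[-2.75,0.35,0.03] [0.001,-0.000,-0.014]
[-2.76,0.31,0.04] [0.001,-0.000,-0.014]
[-2.76,0.27,0.04] [0.001,-0.000,-0.014]
[-2.77,0.23,0.04] [0.001,-0.000,-0.014]
[-2.77,0.19,0.04] [0.001,-0.000,-0.014]
[-2.77,0.15,0.04] [0.001,-0.000,-0.014]
[-2.77,0.11,0.04] [0.001,-0.000,-0.014]
14 rows, tool shift total along R0 (cm) [-37.88   8.69   0.46] rot [ 0.008 -0.003 -0.199]
```

View pics/w4.png

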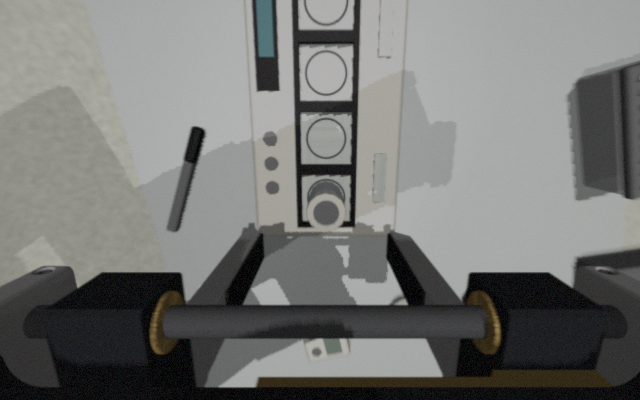

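The short vial stands in the right-end pocket, its cap at (326,210). Next is the square vial.

```bash
python3 -m jog '[[-2.71,0.62,0,0,0,-0.014,100],[-2.71,0.58,0,0,0,-0.014,100],[-2.72,0.54,0,0,0,-0.014,100],[-2.73,0.5,0,0,0,-0.014,100],[-2.74,0.47,0,0,0,-0.014,100],[-2.74,0.43,0,0,0,-0.014,100],[-2.75,0.39,0,0,0,-0.014,100]]' && python3 -m jog '[[-2.75,0.35,0,0,0,-0.014,100],[-2.76,0.31,0,0,0,-0.014,100],[-2.76,0.27,0,0,0,-0.014,100],[-2.77,0.23,0,0,0,-0.014,100],[-2.77,0.19,0,0,0,-0.014,100],[-2.77,0.15,0,0,0,-0.014,100],[-2.77,0.11,0,0,0,-0.014,100],[0,0,0,0,0,0,100]]' && python3 -m jog '[[0,0,2.5,0,0,0,100],[0,0,2,0,0,0,100],[0,0,0,0,0,0,100],[0,0,0,0,0,0,100]]'
python3 - <<'E'
from h import *
c=cam("wrist");np.savez("w5.npz",**c)
g=c["color"][150:330,230:420];cv2.imwrite("pics/w5.png",cv2.resize(g,None,fx=3.3,fy=3.3,interpolation=cv2.INTER_CUBIC))
print(proj(c,[[492,-208.5,82]]),monitor.read_state()["eef_pos"],monitor.read_state()["eef_rot"])
E
```

```text
clock: 10.55
eef_pos: [476.1, -16.4, 169.3]
eef_rot: [3.141, 0.0, 1.514]
wrist_force: [0.7, -0.2, -0.6]
finger_gap: 94.2
clock: 11.35
eef_pos: [489.2, -211.5, 169.0]
eef_rot: [3.141, 0.001, 1.61]
wrist_force: [-0.1, 0.4, -0.1]
finger_gap: 93.9
clock: 11.75
eef_pos: [489.5, -208.7, 124.5]
eef_rot: [3.141, 0.0, 1.612]
wrist_force: [0.8, -0.4, 0.2]
finger_gap: 93.7
[[329.00145576 222.84549001]] [ 489.771596   -208.93477051  125.02120228] [3.14038627e+00 6.41148562e-04 1.61208650e+00]
```

View pics/w5.png

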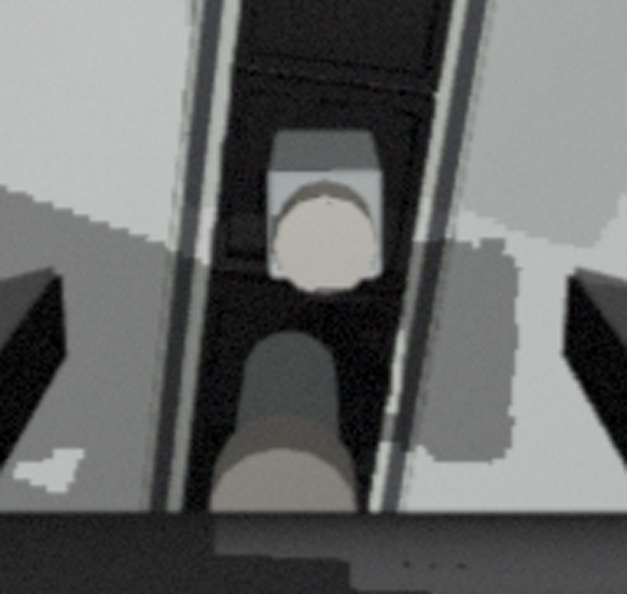

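The square vial is now aligned with the jaws, with its cap at (328.5,223.6), 1 px from the prediction. I descend and grip it.

```bash
python3 -m jog '[[0,0.22,2.5,0,0,0,100],[0,0,2.7,0,0,0,100],[0,0,2.5,0,0,0,100],[0,0,1.35,0,0,0,100],[0,0,0,0,0,0,100],[0,0,0,0,0,0,70]]' && python3 -m jog '[[0,0,0,0,0,0,40],[0,0,0,0,0,0,15],[0,0,0,0,0,0,15],[0,0,0,0,0,0,15],[0,0,0,0,0,0,15],[0,0,0,0,0,0,15],[0,0,0,0,0,0,15],[0,0,0,0,0,0,15]]' 12 && python3 -m jog '[[0,0,-0.5,0,0,0,15],[0,0,-1.5,0,0,0,15],[0,0,-2.5,0,0,0,15],[0,0,-2.5,0,0,0,15],[0,0,-1.8,0,0,0,15],[0,0,0,0,0,0,15]]' && python3 -c "
from h import *
go([472,237.3,123],1.417,16)"
```

```text
clock: 12.4
eef_pos: [492.2, -209.2, 34.5]
eef_rot: [3.14, 0.001, 1.612]
wrist_force: [0.1, 0.0, 0.1]
finger_gap: 89.1
clock: 13.2
eef_pos: [491.5, -209.0, 33.2]
eef_rot: [-3.142, 0.0, 1.612]
wrist_force: [0.8, 0.4, 0.1]
finger_gap: 28.1
clock: 13.8
eef_pos: [492.5, -209.5, 123.7]
eef_rot: [3.138, 0.002, 1.612]
wrist_force: [-0.3, -0.0, -1.0]
finger_gap: 27.7
[2.80,-0.01,-0.00] [0.000,0.000,0.012]
[2.79,-0.05,-0.00] [0.000,0.000,0.012]
[2.79,-0.08,-0.00] [0.000,0.000,0.012]
[2.79,-0.12,-0.00] [0.000,0.000,0.012]
[2.79,-0.15,0.00] [0.000,0.000,0.012]
[2.79,-0.18,0.00] [0.000,0.000,0.012]
[2.79,-0.22,0.00] [0.000,0.000,0.012]
[2.78,-0.25,0.00] [0.000,0.000,0.012]
[2.78,-0.29,0.00] [0.000,0.000,0.012]
[2.78,-0.32,0.00] [0.000,0.000,0.012]
[2.77,-0.35,0.00] [0.000,0.000,0.012]
[2.77,-0.39,0.00] [0.000,0.000,0.012]
[2.76,-0.42,0.00] [0.000,0.000,0.012]
[2.76,-0.45,0.00] [0.000,0.000,0.012]
[2.75,-0.49,0.00] [0.000,0.000,0.012]
[2.75,-0.52,0.00] [0.000,0.000,0.012]
16 rows, tool shift total along R0 (cm) [ 4.472e+01 -2.100e-01 -2.000e-02] rot [0.004 0.002 0.195]
```

```bash
python3 -m jog '[[1,0,-0.3,0,0,0.01,15],[2,0,-0.3,0,0,0.01,15],[2.8,-0.05,-0.3,0,0,0.012,15],[2.8,-0.1,-0.3,0,0,0.012,15],[2.8,-0.12,-0.3,0,0,0.012,15],[2.8,-0.15,-0.3,0,0,0.012,15],[2.8,-0.2,-0.3,0,0,0.012,15],[2.8,-0.22,-0.2,0,0,0.012,15]]' && python3 -m jog '[[2.8,-0.25,0,0,0,0.012,15],[2.8,-0.28,0,0,0,0.012,15],[2.8,-0.3,0,0,0,0.012,15],[2.8,-0.35,0,0,0,0.012,15],[2.8,-0.38,0,0,0,0.012,15],[2.8,-0.42,0,0,0,0.012,15],[2.8,-0.45,0,0,0,0.012,15],[2.2,-0.4,0,0,0,0.01,15]]' && python3 -m jog '[[1.6,-0.3,0,0,0,0.007,15],[0.8,-0.15,0,0,0,0,15],[0.4,-0.1,0,0,0,0,15],[0,0,0,0,0,0,15],[0,0,0,0,0,0,15]]' &&  python3 -c "
from h import *
c=cam('wrist');cv2.imwrite('pics/w6.png',c['color'])
go([472,237.3,57],1.417,1)"
```

```text
clock: 14.6
eef_pos: [482.7, -9.2, 143.3]
eef_rot: [-3.14, -0.0, 1.519]
wrist_force: [1.4, -0.5, -0.2]
finger_gap: 27.9
clock: 15.4
eef_pos: [474.2, 210.6, 143.0]
eef_rot: [-3.14, 0.001, 1.426]
wrist_force: [-0.1, -0.7, -1.7]
finger_gap: 28.3
clock: 15.9
eef_pos: [474.1, 236.8, 144.1]
eef_rot: [-3.141, 0.0, 1.418]
wrist_force: [1.0, 0.1, -1.0]
finger_gap: 28.2
[0.02,-0.22,8.72] [-0.000,0.000,0.001]
1 rows, tool shift total along R0 (cm) [ 0.02 -0.22  8.72] rot [-0.     0.     0.001]
```

View pics/w6.png

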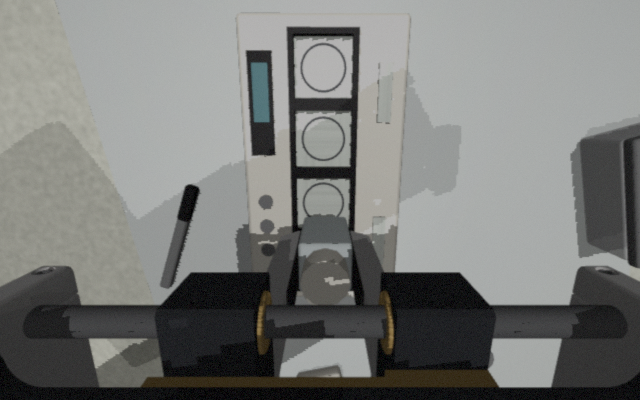

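The square vial is held straight over the second pocket. I lower it.

```bash
python3 -m jog '[[0,-0.2,1,0,0,0,15],[0,0,2,0,0,0,15],[0,0,2.4,0,0,0,15],[0,0,1.8,0,0,0,15],[0,0,1,0,0,0,15],[0,0,0.5,0,0,0,15],[0,0,0,0,0,0,15],[0,0,0,0,0,0,15]]' && python3 -m jog '[[0,0,0.1,0,0,0,15],[0,0,0.1,0,0,0,15],[0,0,0,0,0,0,15],[0,0,0,0,0,0,15]]'
```

```text
clock: 16.75
eef_pos: [472.5, 237.8, 57.9]
eef_rot: [3.141, -0.001, 1.419]
wrist_force: [0.2, 0.1, -0.5]
finger_gap: 28.4
clock: 17.15
eef_pos: [472.2, 237.7, 55.4]
eef_rot: [3.141, -0.0, 1.419]
wrist_force: [-0.4, 0.4, -0.3]
finger_gap: 28.0
```

```bash
python3 -m jog '[[0,0,0.05,0,0,0,15],[0,0,0,0,0,0,15],[0,0,0,0,0,0,15]]'
```

```text
clock: 17.45
eef_pos: [472.1, 237.7, 54.7]
eef_rot: [-3.142, -0.0, 1.419]
wrist_force: [-0.5, 0.4, -1.0]
finger_gap: 27.6
```

```bash
python3 -m jog '[[0,0,0.07,0,0,0,15],[0,0,0,0,0,0,15],[0,0,0,0,0,0,15]]';python3 -m jog '[[0,0,0.05,0,0,0,15],[0,0,0,0,0,0,15],[0,0,0,0,0,0,15]]'
```

```text
clock: 17.75
eef_pos: [472.1, 237.6, 54.0]
eef_rot: [-3.142, 0.0, 1.419]
wrist_force: [-0.1, 0.2, 0.1]
finger_gap: 27.6
clock: 18.05
eef_pos: [472.1, 237.7, 53.5]
eef_rot: [-3.142, 0.0, 1.419]
wrist_force: [0.0, 0.5, -0.5]
finger_gap: 27.8
```

```bash
python3 -m jog '[[0,0,0.05,0,0,0,15],[0,0,0,0,0,0,15],[0,0,0,0,0,0,15]]'
```

```text
clock: 18.35
eef_pos: [472.2, 237.7, 53.2]
eef_rot: [3.141, -0.0, 1.419]
wrist_force: [-0.7, -0.1, 2.7]
finger_gap: 27.8
```

Contact came at z≈53.2, the predicted height. I release and rise. Next is the tall vial, gripped by its wide cap.

```bash
python3 -m jog '[[0,0,0.03,0,0,0,15],[0,0,0,0,0,0,45],[0,0,0,0,0,0,55],[0,0,0,0,0,0,60],[0,0,-1,0,0,0,60],[0,0,-2.5,0,0,0,70],[0,0,-4,0,0,0,90],[0,0,-4,0,0,0,100]]' && python3 -c "
from h import *
c=cam('wrist');cv2.imwrite('pics/w7.png',c['color'])
go([484.5,-271,166],1.479,16)"
```

```text
clock: 19.15
eef_pos: [471.8, 237.5, 169.6]
eef_rot: [-3.141, 0.0, 1.419]
wrist_force: [-0.3, 0.0, 0.3]
finger_gap: 77.1
[-3.14,0.55,0.06] [0.000,-0.000,-0.004]
[-3.14,0.53,0.06] [0.000,-0.000,-0.004]
[-3.14,0.52,0.06] [0.000,-0.000,-0.004]
[-3.14,0.51,0.06] [0.000,-0.000,-0.004]
[-3.15,0.50,0.06] [0.000,-0.000,-0.004]
[-3.15,0.49,0.06] [0.000,-0.000,-0.004]
[-3.15,0.48,0.06] [0.000,-0.000,-0.004]
[-3.15,0.46,0.06] [0.000,-0.000,-0.004]
[-3.15,0.45,0.06] [0.000,-0.000,-0.004]
[-3.15,0.44,0.06] [0.000,-0.000,-0.004]
[-3.16,0.43,0.06] [0.000,-0.000,-0.004]
[-3.16,0.42,0.06] [0.000,-0.000,-0.004]
[-3.16,0.40,0.06] [0.000,-0.000,-0.004]
[-3.16,0.39,0.06] [0.000,-0.000,-0.004]
[-3.16,0.38,0.06] [0.000,-0.000,-0.004]
[-3.16,0.37,0.07] [0.000,-0.000,-0.004]
16 rows, tool shift total along R0 (cm) [-50.21   8.74   0.89] rot [ 0.008 -0.004 -0.06 ]
```

View pics/w7.png

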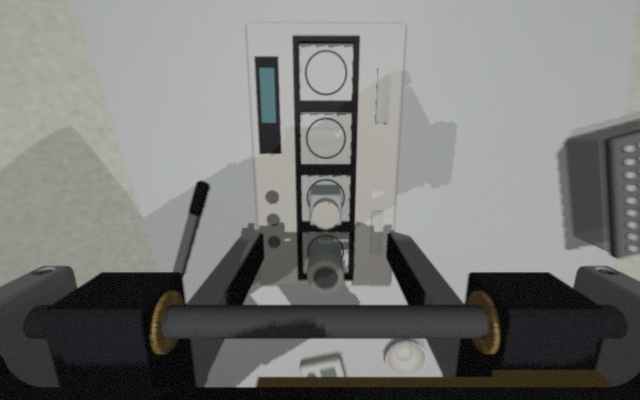

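Square and short both stand in their pockets, with caps at (325,213) and (325,272). Moving to the tall vial.

```bash
python3 -m jog '[[-3.1,0.55,0,0,0,-0.004,100],[-3.1,0.53,0,0,0,-0.004,100],[-3.1,0.52,0,0,0,-0.004,100],[-3.2,0.51,0,0,0,-0.004,100],[-3.2,0.5,0,0,0,-0.004,100],[-3.2,0.49,0,0,0,-0.004,100],[-3.15,0.48,0,0,0,-0.004,100],[-3.15,0.46,0,0,0,-0.004,100]]' && python3 -m jog '[[-3.15,0.45,0,0,0,-0.004,100],[-3.15,0.44,0,0,0,-0.004,100],[-3.15,0.43,0,0,0,-0.004,100],[-3.15,0.42,0,0,0,-0.004,100],[-3.15,0.4,0,0,0,-0.004,100],[-3.15,0.39,0,0,0,-0.004,100],[-3.1,0.38,0,0,0,-0.004,100],[-3.1,0.37,0,0,0,-0.004,100]]' && python3 -m jog '[[0,0,1.5,0,0,0,100],[0,0,1,0,0,0,100],[0,0,0,0,0,0,100],[0,0,0,0,0,0,100]]'
python3 - <<'E'
from h import *
c=cam("wrist")
g=c["color"][150:330,230:420];cv2.imwrite("pics/w8.png",cv2.resize(g,None,fx=3.3,fy=3.3,interpolation=cv2.INTER_CUBIC))
np.savez("w8.npz",**c)
print(proj(c,[[484.5,-271,94]]));go([484.5,-271,66],1.479,1)
E
```

```text
clock: 20.0
eef_pos: [477.4, -18.8, 168.3]
eef_rot: [3.141, -0.0, 1.451]
wrist_force: [-0.5, 0.3, 0.3]
finger_gap: 94.2
clock: 20.8
eef_pos: [483.4, -271.9, 168.3]
eef_rot: [3.141, 0.0, 1.483]
wrist_force: [-0.1, 0.6, 0.0]
finger_gap: 94.1
clock: 21.2
eef_pos: [483.7, -270.1, 143.2]
eef_rot: [3.142, -0.0, 1.484]
wrist_force: [-0.2, -0.4, 0.7]
finger_gap: 94.3
[[326.6752806  221.34699811]]
[-0.07,0.07,7.74] [0.001,0.000,0.005]
1 rows, tool shift total along R0 (cm) [-0.07  0.07  7.74] rot [0.001 0.    0.005]
```

View pics/w8.png

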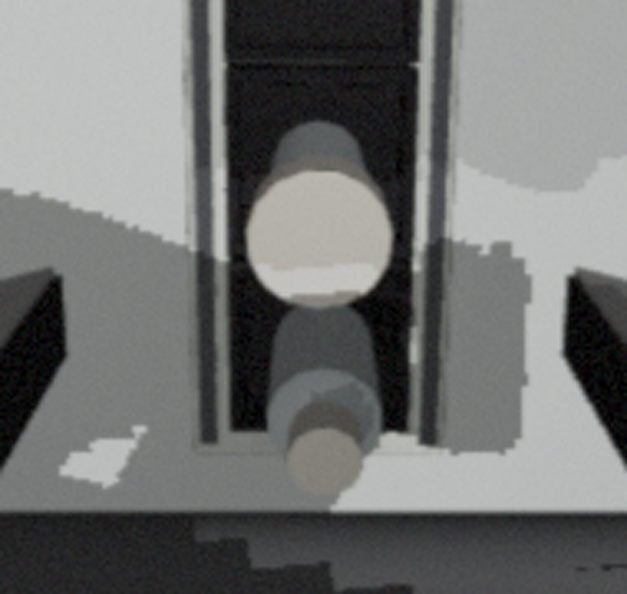

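The cap centre is at (326.7,222.4), which matches. I descend and grip the cap.

```bash
python3 -m jog '[[-0.05,0.07,2.5,0,0,0,100],[0,0,2.5,0,0,0,100],[0,0,1.7,0,0,0,100],[0,0,0.9,0,0,0,100],[0,0,0,0,0,0,100],[0,0,0,0,0,0,70]]' && python3 -m jog '[[0,0,0,0,0,0,45],[0,0,0,0,0,0,20],[0,0,0,0,0,0,20],[0,0,0,0,0,0,20],[0,0,0,0,0,0,20],[0,0,0,0,0,0,20],[0,0,0,0,0,0,20],[0,0,0,0,0,0,20]]' 15 && python3 -m jog '[[0,0,-0.5,0,0,0,20],[0,0,-1.5,0,0,0,20],[0,0,-2.5,0,0,0,20],[0,0,-3,0,0,0,20],[0,0,-3,0,0,0,20],[0,0,-1.5,0,0,0,20],[0,0,0,0,0,0,20]]' && python3 -c "
from h import *
c=cam('wrist');cv2.imwrite('pics/w9.png',c['color'])
c=cam('side');cv2.imwrite('pics/s9.png',cv2.resize(c['color'][20:220,310:510],None,fx=3,fy=3))
go([481.3,296.7,186],1.417,18)"
```

```text
clock: 21.85
eef_pos: [484.7, -271.3, 67.8]
eef_rot: [3.14, 0.001, 1.483]
wrist_force: [0.5, -0.1, 0.0]
finger_gap: 89.0
clock: 22.65
eef_pos: [484.2, -271.1, 66.7]
eef_rot: [-3.142, 0.0, 1.483]
wrist_force: [-0.5, -0.2, 0.1]
finger_gap: 34.4
clock: 23.35
eef_pos: [484.9, -271.6, 189.2]
eef_rot: [3.138, 0.002, 1.483]
wrist_force: [0.1, 0.4, -1.2]
finger_gap: 34.7
[3.14,-0.29,0.00] [-0.000,-0.000,0.004]
[3.14,-0.30,0.00] [-0.000,-0.000,0.004]
[3.14,-0.31,0.00] [-0.000,-0.000,0.004]
[3.14,-0.33,0.00] [-0.000,-0.000,0.004]
[3.14,-0.34,0.00] [-0.000,-0.000,0.004]
[3.13,-0.35,0.00] [-0.000,-0.000,0.004]
[3.13,-0.36,0.00] [-0.000,-0.000,0.004]
[3.13,-0.37,0.00] [-0.000,-0.000,0.004]
[3.13,-0.38,0.00] [-0.000,-0.000,0.004]
[3.13,-0.40,0.00] [-0.000,-0.000,0.004]
[3.13,-0.41,0.00] [-0.000,-0.000,0.004]
[3.13,-0.42,0.00] [-0.000,-0.000,0.004]
[3.12,-0.43,0.00] [-0.000,-0.000,0.004]
[3.12,-0.44,0.00] [-0.000,-0.000,0.004]
[3.12,-0.45,0.00] [-0.000,-0.000,0.004]
[3.12,-0.46,0.00] [-0.000,-0.000,0.004]
[3.12,-0.48,0.00] [-0.000,-0.000,0.004]
[3.12,-0.49,0.00] [-0.000,-0.000,0.004]
18 rows, tool shift total along R0 (cm) [ 5.653e+01 -5.260e+00  3.000e-02] rot [-0.    -0.     0.066]
```

View pics/s9.png

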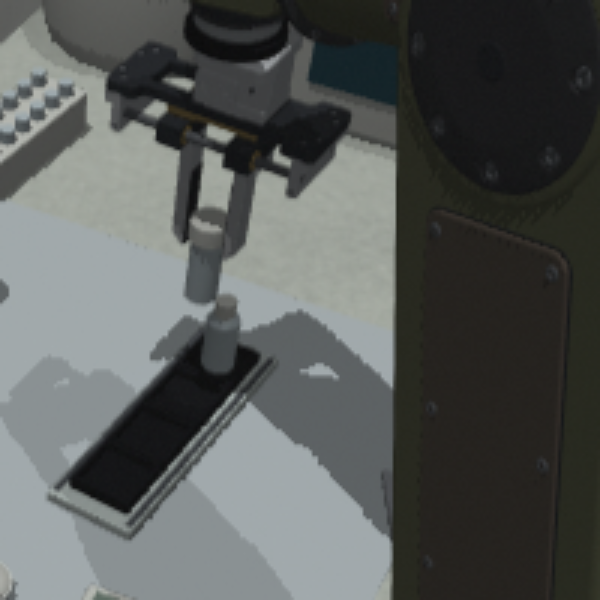

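View pics/w9.png

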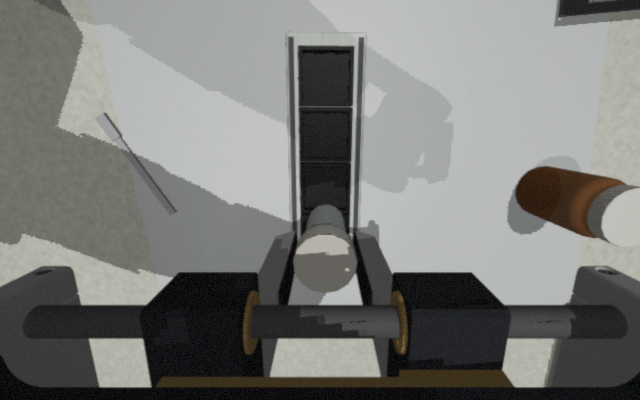

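The tall vial hangs upright by its cap. I carry it to the third pocket, with its base at z≈138 and clear of the placed vials.

```bash
python3 -m jog '[[1,-0.1,0,0,0,0.003,20],[2,-0.2,0,0,0,0.003,20],[2.8,-0.27,0,0,0,0.003,20],[2.8,-0.28,0,0,0,0.003,20],[2.8,-0.29,0,0,0,0.003,20],[2.8,-0.3,0,0,0,0.003,20],[2.8,-0.31,0,0,0,0.003,20],[2.8,-0.32,0,0,0,0.003,20]]' && python3 -m jog '[[2.8,-0.33,0,0,0,0.003,20],[2.8,-0.34,0,0,0,0.003,20],[2.8,-0.35,0,0,0,0.003,20],[2.8,-0.36,0,0,0,0.003,20],[2.8,-0.37,0,0,0,0.003,20],[2.8,-0.38,0,0,0,0.003,20],[2.8,-0.39,0,0,0,0.003,20],[2.8,-0.4,0,0,0,0.003,20]]' && python3 -m jog '[[2.8,-0.4,0,0,0,0.003,20],[2.8,-0.41,0,0,0,0.003,20],[2.8,-0.42,0,0,0,0.003,20],[2.6,-0.4,0,0,0,0.003,20],[1.7,-0.26,0,0,0,0.003,20],[0.9,-0.14,0,0,0,0.003,20],[0.5,-0.1,0,0,0,0,20],[0,0,0,0,0,0,20]]' &&  python3 -c "
from h import *
c=cam('wrist');cv2.imwrite('pics/w10.png',c['color'])
go([481.3,296.7,90],1.417,1)"
```

```text
clock: 24.25
eef_pos: [482.6, -70.3, 185.7]
eef_rot: [-3.14, -0.0, 1.459]
wrist_force: [0.6, -0.1, 0.0]
finger_gap: 34.1
clock: 25.05
eef_pos: [480.7, 155.4, 185.7]
eef_rot: [-3.14, 0.001, 1.435]
wrist_force: [0.1, 0.2, -1.3]
finger_gap: 34.0
clock: 25.85
eef_pos: [480.4, 296.4, 186.3]
eef_rot: [-3.141, 0.0, 1.417]
wrist_force: [0.3, -1.1, -0.3]
finger_gap: 34.5
[0.08,0.07,9.65] [-0.000,0.000,-0.000]
1 rows, tool shift total along R0 (cm) [0.08 0.07 9.65] rot [-0.  0. -0.]
```

View pics/w10.png

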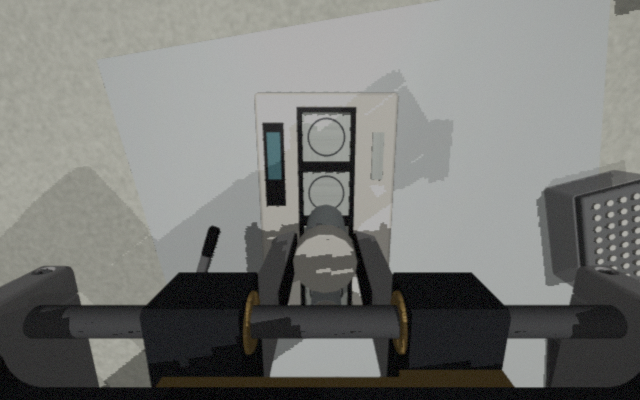

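```bash
python3 -m jog '[[0.05,0.07,1,0,0,0,20],[0,0,2.2,0,0,0,20],[0,0,2.6,0,0,0,20],[0,0,2,0,0,0,20],[0,0,1.2,0,0,0,20],[0,0,0.6,0,0,0,20],[0,0,0,0,0,0,20],[0,0,0,0,0,0,20]]' && python3 -m jog '[[0,0,0.1,0,0,0,20],[0,0,0.1,0,0,0,20],[0,0,0,0,0,0,20],[0,0,0,0,0,0,20]]'
```

```text
clock: 26.7
eef_pos: [481.8, 296.9, 91.6]
eef_rot: [3.141, -0.001, 1.417]
wrist_force: [0.3, 0.5, -0.1]
finger_gap: 34.8
clock: 27.1
eef_pos: [481.5, 296.9, 88.9]
eef_rot: [3.141, -0.0, 1.417]
wrist_force: [0.5, -0.9, -1.0]
finger_gap: 34.2
```

```bash
python3 -m jog '[[0,0,0.07,0,0,0,20],[0,0,0,0,0,0,20],[0,0,0,0,0,0,20]]'
```

```text
clock: 27.4
eef_pos: [481.4, 296.8, 88.0]
eef_rot: [-3.142, -0.0, 1.417]
wrist_force: [0.6, 0.2, -0.7]
finger_gap: 34.5
```

```bash
python3 -m jog '[[0,0,0.07,0,0,0,20],[0,0,0,0,0,0,20],[0,0,0,0,0,0,20]]';python3 -m jog '[[0,0,0.05,0,0,0,20],[0,0,0,0,0,0,20],[0,0,0,0,0,0,20]]'
```

```text
clock: 27.7
eef_pos: [481.4, 296.8, 87.3]
eef_rot: [-3.142, 0.0, 1.417]
wrist_force: [-1.2, 0.6, -1.2]
finger_gap: 34.4
clock: 28.0
eef_pos: [481.4, 296.8, 86.9]
eef_rot: [3.142, -0.0, 1.417]
wrist_force: [0.0, 1.2, -1.2]
finger_gap: 34.2
```

```bash
python3 -m jog '[[0,0,0.05,0,0,0,20],[0,0,0,0,0,0,20],[0,0,0,0,0,0,20]]'
```

```text
clock: 28.3
eef_pos: [481.6, 296.9, 86.7]
eef_rot: [3.141, -0.0, 1.417]
wrist_force: [0.7, -0.5, 4.2]
finger_gap: 34.6
```

Contact at 86.7 with +4 N, as predicted. I release and rise.

```bash
python3 -m jog '[[0,0,0.02,0,0,0,20],[0,0,0,0,0,0,45],[0,0,0,0,0,0,55],[0,0,0,0,0,0,60],[0,0,-1,0,0,0,65],[0,0,-2.5,0,0,0,70],[0,0,-4,0,0,0,90],[0,0,-1.5,0,0,0,100]]' && python3 -c "
from h import *
c=cam('wrist');cv2.imwrite('pics/w11.png',c['color'])
go([481.5,-332,176],1.479,20)"
```

```text
clock: 29.1
eef_pos: [482.3, 297.4, 180.5]
eef_rot: [3.138, -0.003, 1.417]
wrist_force: [-0.3, -0.8, -0.1]
finger_gap: 78.4
[-3.11,0.48,0.02] [0.000,-0.000,-0.003]
[-3.11,0.47,0.02] [0.000,-0.000,-0.003]
[-3.11,0.46,0.02] [0.000,-0.000,-0.003]
[-3.12,0.45,0.02] [0.000,-0.000,-0.003]
[-3.12,0.44,0.02] [0.000,-0.000,-0.003]
[-3.12,0.43,0.02] [0.000,-0.000,-0.003]
[-3.12,0.42,0.02] [0.000,-0.000,-0.003]
[-3.12,0.41,0.02] [0.000,-0.000,-0.003]
[-3.12,0.40,0.02] [0.000,-0.000,-0.003]
[-3.12,0.39,0.02] [0.000,-0.000,-0.003]
[-3.12,0.38,0.02] [0.000,-0.000,-0.003]
[-3.13,0.37,0.02] [0.000,-0.000,-0.003]
[-3.13,0.36,0.02] [0.000,-0.000,-0.003]
[-3.13,0.35,0.02] [0.000,-0.000,-0.003]
[-3.13,0.34,0.02] [0.000,-0.000,-0.003]
[-3.13,0.33,0.03] [0.000,-0.000,-0.003]
[-3.13,0.32,0.03] [0.000,-0.000,-0.003]
[-3.13,0.31,0.03] [0.000,-0.000,-0.003]
[-3.13,0.30,0.03] [0.000,-0.000,-0.003]
[-3.13,0.29,0.03] [0.000,-0.000,-0.003]
20 rows, tool shift total along R0 (cm) [-62.23   9.53   0.36] rot [ 0.005 -0.004 -0.062]
```

View pics/w11.png

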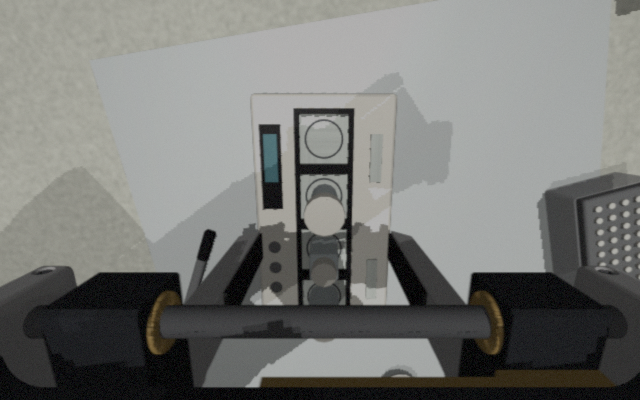

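The tall vial stands in the third pocket, its cap at (324,215). Last is the necked vial.

```bash
python3 -m jog '[[-3.1,0.48,0,0,0,-0.003,100],[-3.1,0.47,0,0,0,-0.003,100],[-3.1,0.46,0,0,0,-0.003,100],[-3.1,0.45,0,0,0,-0.003,100],[-3.1,0.44,0,0,0,-0.003,100],[-3.1,0.43,0,0,0,-0.003,100],[-3.1,0.42,0,0,0,-0.003,100]]' && python3 -m jog '[[-3.1,0.41,0,0,0,-0.003,100],[-3.1,0.4,0,0,0,-0.003,100],[-3.1,0.39,0,0,0,-0.003,100],[-3.1,0.38,0,0,0,-0.003,100],[-3.1,0.37,0,0,0,-0.003,100],[-3.1,0.36,0,0,0,-0.003,100],[-3.1,0.35,0,0,0,-0.003,100]]' && python3 -m jog '[[-3.1,0.34,0,0,0,-0.003,100],[-3.1,0.33,0,0,0,-0.003,100],[-3.1,0.32,0,0,0,-0.003,100],[-3.1,0.31,0,0,0,-0.003,100],[-3.1,0.3,0,0,0,-0.003,100],[-3.1,0.29,0,0,0,-0.003,100],[-0.3,0,0,0,0,0,100],[0,0,2,0,0,0,100]]' && python3 -m jog '[[0,0,1.5,0,0,0,100],[0,0,0,0,0,0,100],[0,0,0,0,0,0,100]]'
python3 - <<'E'
from h import *
c=cam("wrist")
g=c["color"][150:330,230:420];cv2.imwrite("pics/w12.png",cv2.resize(g,None,fx=3.3,fy=3.3,interpolation=cv2.INTER_CUBIC))
np.savez("w12.npz",**c)
print(proj(c,[[481,-332,90]]));go([481,-332,34],1.479,1)
E
```

```text
clock: 29.85
eef_pos: [480.9, 76.3, 176.0]
eef_rot: [-3.141, 0.0, 1.438]
wrist_force: [0.6, -0.3, 0.5]
finger_gap: 93.8
clock: 30.55
eef_pos: [480.4, -142.3, 175.9]
eef_rot: [-3.141, -0.0, 1.459]
wrist_force: [0.6, 0.1, -0.6]
finger_gap: 93.8
clock: 31.35
eef_pos: [480.4, -332.1, 157.6]
eef_rot: [3.139, 0.002, 1.475]
wrist_force: [-1.0, -0.2, -0.7]
finger_gap: 94.1
clock: 31.65
eef_pos: [480.0, -330.6, 141.5]
eef_rot: [-3.141, -0.0, 1.477]
wrist_force: [0.2, -0.1, -0.7]
finger_gap: 93.9
[[326.98603715 221.03265206]]
[-0.10,0.08,10.80] [0.001,0.000,-0.002]
1 rows, tool shift total along R0 (cm) [-0.1   0.08 10.8 ] rot [ 0.001  0.    -0.002]
```

View pics/w12.png

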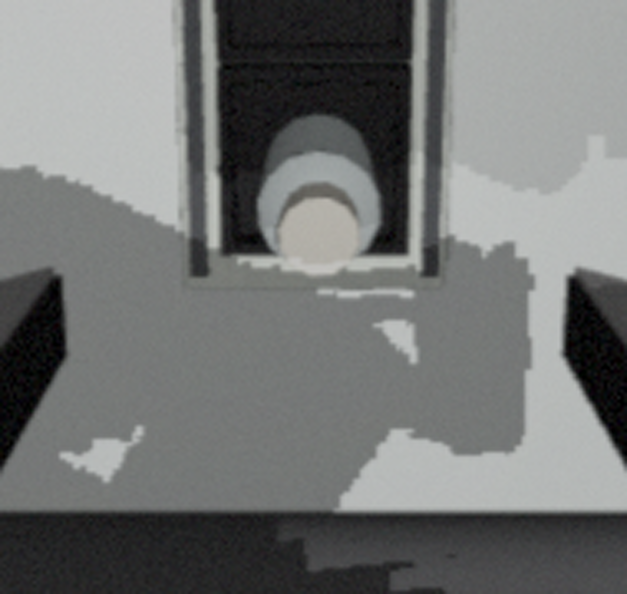

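The cap is at (326.4,220.6), within 1 px of the prediction. I descend and grip the body.

```bash
python3 -m jog '[[-0.1,0.08,2.5,0,0,0,100],[0,0,3,0,0,0,100],[0,0,3,0,0,0,100],[0,0,1.5,0,0,0,100],[0,0,0.7,0,0,0,100],[0,0,0,0,0,0,100],[0,0,0,0,0,0,70]]' && python3 -m jog '[[0,0,0,0,0,0,40],[0,0,0,0,0,0,18],[0,0,0,0,0,0,18],[0,0,0,0,0,0,18],[0,0,0,0,0,0,18],[0,0,0,0,0,0,18],[0,0,0,0,0,0,18],[0,0,0,0,0,0,18]]' 12 && python3 -m jog '[[0,0,-0.5,0,0,0,18],[0,0,-1.5,0,0,0,18],[0,0,-2.5,0,0,0,18],[0,0,-3.5,0,0,0,18],[0,0,-3.5,0,0,0,18],[0,0,-1.5,0,0,0,18],[0,0,0,0,0,0,18]]' && python3 -c "
from h import *
go([490.5,356,165],1.417,20)"
```

```text
clock: 32.4
eef_pos: [481.2, -332.5, 35.6]
eef_rot: [3.14, 0.001, 1.477]
wrist_force: [0.1, -0.2, -0.6]
finger_gap: 88.6
clock: 33.2
eef_pos: [480.6, -332.1, 34.1]
eef_rot: [-3.142, -0.0, 1.477]
wrist_force: [0.5, -0.9, -0.9]
finger_gap: 31.3
clock: 33.9
eef_pos: [481.4, -332.7, 167.7]
eef_rot: [3.137, 0.003, 1.477]
wrist_force: [-0.3, -0.5, -0.8]
finger_gap: 31.8
[3.43,-0.28,0.00] [0.000,0.000,0.003]
[3.43,-0.29,0.00] [0.000,0.000,0.003]
[3.43,-0.30,0.00] [0.000,0.000,0.003]
[3.43,-0.31,0.00] [0.000,0.000,0.003]
[3.43,-0.32,0.00] [0.000,0.000,0.003]
[3.43,-0.33,0.01] [0.000,0.000,0.003]
[3.43,-0.34,0.01] [0.000,0.000,0.003]
[3.43,-0.35,0.01] [0.000,0.000,0.003]
[3.43,-0.36,0.01] [0.000,0.000,0.003]
[3.42,-0.37,0.01] [0.000,0.000,0.003]
[3.42,-0.38,0.01] [0.000,0.000,0.003]
[3.42,-0.39,0.01] [0.000,0.000,0.003]
[3.42,-0.40,0.01] [0.000,0.000,0.003]
[3.42,-0.41,0.01] [0.000,0.000,0.003]
[3.42,-0.42,0.01] [0.000,0.000,0.003]
[3.42,-0.43,0.01] [0.000,0.000,0.003]
[3.42,-0.44,0.01] [0.000,0.000,0.003]
[3.41,-0.45,0.01] [0.000,0.000,0.003]
[3.41,-0.46,0.01] [0.000,0.000,0.003]
[3.41,-0.47,0.01] [0.000,0.000,0.003]
20 rows, tool shift total along R0 (cm) [ 6.865e+01 -5.560e+00  5.000e-02] rot [0.005 0.003 0.06 ]
```

```bash
python3 -m jog '[[1,-0.08,0,0,0,0.002,18],[2,-0.16,0,0,0,0.002,18],[3,-0.25,0,0,0,0.003,18],[3,-0.26,0,0,0,0.003,18],[3,-0.27,0,0,0,0.003,18],[3,-0.27,0,0,0,0.003,18],[3,-0.28,0,0,0,0.003,18],[3,-0.29,0,0,0,0.003,18]]' && python3 -m jog '[[3,-0.3,0,0,0,0.003,18],[3,-0.3,0,0,0,0.003,18],[3,-0.31,0,0,0,0.003,18],[3,-0.32,0,0,0,0.003,18],[3,-0.33,0,0,0,0.003,18],[3,-0.34,0,0,0,0.003,18],[3,-0.34,0,0,0,0.003,18],[3,-0.35,0,0,0,0.003,18]]' && python3 -m jog '[[3,-0.36,0,0,0,0.002,18],[3,-0.37,0,0,0,0.002,18],[3,-0.38,0,0,0,0.002,18],[3,-0.39,0,0,0,0.002,18],[3,-0.4,0,0,0,0.002,18],[3,-0.4,0,0,0,0.002,18],[2.6,-0.35,0,0,0,0.002,18],[1.6,-0.22,0,0,0,0,18]]' && python3 -m jog '[[0.8,-0.1,0,0,0,0,18],[0.45,-0.06,0,0,0,0,18],[0,0,0,0,0,0,18],[0,0,0,0,0,0,18]]' &&  python3 -c "
from h import *
c=cam('wrist');cv2.imwrite('pics/w13.png',c['color']);print(proj(c,[[490.5,356,36]]))
go([490.5,356,58],1.417,1)"
```

```text
clock: 34.7
eef_pos: [483.0, -119.3, 162.9]
eef_rot: [-3.139, -0.001, 1.455]
wrist_force: [-0.5, -0.3, -1.6]
finger_gap: 31.5
clock: 35.5
eef_pos: [487.3, 121.7, 162.9]
eef_rot: [-3.139, 0.001, 1.431]
wrist_force: [0.0, 0.3, -0.4]
finger_gap: 31.2
clock: 36.3
eef_pos: [491.2, 345.5, 162.7]
eef_rot: [-3.14, 0.001, 1.418]
wrist_force: [-0.5, -0.2, 0.0]
finger_gap: 31.5
clock: 36.7
eef_pos: [493.0, 355.7, 164.1]
eef_rot: [-3.142, 0.0, 1.416]
wrist_force: [-1.0, -0.0, -1.0]
finger_gap: 31.5
[[322.86884136 197.43814628]]
[-0.01,-0.25,10.62] [0.000,0.000,-0.001]
1 rows, tool shift total along R0 (cm) [-1.000e-02 -2.500e-01  1.062e+01] rot [ 0.     0.    -0.001]
```

View pics/w13.png

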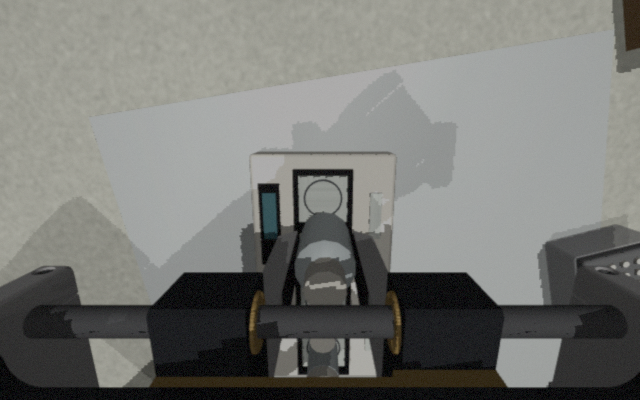

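The pocket ring at (322.5,197) lies right on the prediction. I lower it.

```bash
python3 -m jog '[[0,-0.25,1,0,0,0,18],[0,0,2.4,0,0,0,18],[0,0,2.8,0,0,0,18],[0,0,2.2,0,0,0,18],[0,0,1.4,0,0,0,18],[0,0,0.8,0,0,0,18],[0,0,0,0,0,0,18],[0,0,0,0,0,0,18]]' && python3 -m jog '[[0,0,0.1,0,0,0,18],[0,0,0.1,0,0,0,18],[0,0,0,0,0,0,18],[0,0,0,0,0,0,18]]'
```

```text
clock: 37.55
eef_pos: [490.7, 357.1, 59.0]
eef_rot: [3.141, -0.001, 1.417]
wrist_force: [-0.2, 0.9, -0.3]
finger_gap: 31.3
clock: 37.95
eef_pos: [490.4, 356.9, 56.3]
eef_rot: [3.141, -0.0, 1.417]
wrist_force: [0.3, 0.5, -0.2]
finger_gap: 31.9
```

```bash
python3 -m jog '[[0,0,0.05,0,0,0,18],[0,0,0,0,0,0,18],[0,0,0,0,0,0,18]]'
```

```text
clock: 38.25
eef_pos: [490.4, 356.9, 55.7]
eef_rot: [-3.142, 0.0, 1.417]
wrist_force: [-0.2, -0.2, -1.4]
finger_gap: 31.6
```

```bash
python3 -m jog '[[0,0,0.07,0,0,0,18],[0,0,0,0,0,0,18],[0,0,0,0,0,0,18]]';python3 -m jog '[[0,0,0.05,0,0,0,18],[0,0,0,0,0,0,18],[0,0,0,0,0,0,18]]'
```

```text
clock: 38.55
eef_pos: [490.4, 356.8, 54.9]
eef_rot: [-3.142, 0.0, 1.417]
wrist_force: [-0.5, -0.3, -0.4]
finger_gap: 31.5
clock: 38.85
eef_pos: [490.4, 356.8, 54.4]
eef_rot: [-3.142, 0.0, 1.417]
wrist_force: [-0.5, 0.5, 0.4]
finger_gap: 31.6
```

```bash
python3 -m jog '[[0,0,0.05,0,0,0,18],[0,0,0,0,0,0,18],[0,0,0,0,0,0,18]]'
```

```text
clock: 39.15
eef_pos: [490.4, 356.9, 54.1]
eef_rot: [3.141, -0.0, 1.417]
wrist_force: [-0.3, 0.0, 2.5]
finger_gap: 31.6
```

Contact at 54.1, as predicted. I release, rise, back away towards the robot's right, and check all four.

```bash
python3 -m jog '[[0,0,0.03,0,0,0,18],[0,0,0,0,0,0,45],[0,0,0,0,0,0,55],[0,0,0,0,0,0,60],[0,0,-1,0,0,0,60],[0,0,-2.5,0,0,0,70],[0,0,-4,0,0,0,90],[0,0,-4,0,0,0,100]]' && python3 -m jog '[[-2,0,-3,0,0,0,100],[-3,0,-1,0,0,0,100],[-3.5,0,0,0,0,0,100],[-3.5,0,0,0,0,0,100],[-3.5,0,0,0,0,0,100],[-3.5,0,0,0,0,0,100],[-3.5,0,0,0,0,0,100],[-2.5,0,0,0,0,0,100]]' && python3 -m jog '[[-3.5,0,0,0,0,0,100],[-3.5,0,0,0,0,0,100],[-3.5,0,0,0,0,0,100],[-3.5,0,0,0,0,0,100],[-3.5,0,0,0,0,0,100],[-2.5,0,0,0,0,0,100],[0,0,0,0,0,0,100],[0,0,0,0,0,0,100]]' && python3 -c "
from h import *
c=cam('wrist');cv2.imwrite('pics/w14.png',c['color'])
c=cam('side');cv2.imwrite('pics/s14.png',cv2.resize(c['color'][230:380,180:340],None,fx=4,fy=4,interpolation=cv2.INTER_CUBIC))
np.savez('s14.npz',**c)
c=cam('top');cv2.imwrite('pics/t14.png',cv2.resize(c['color'][170:275,120:280],None,fx=5,fy=5,interpolation=cv2.INTER_CUBIC))
np.savez('t14.npz',**c)
"
```

```text
clock: 39.95
eef_pos: [490.1, 356.7, 170.5]
eef_rot: [-3.141, 0.0, 1.417]
wrist_force: [-0.4, -0.3, -0.6]
finger_gap: 77.0
clock: 40.75
eef_pos: [451.6, 108.1, 209.5]
eef_rot: [3.141, -0.0, 1.416]
wrist_force: [-0.5, -0.9, -0.2]
finger_gap: 93.8
clock: 41.55
eef_pos: [421.3, -87.9, 209.2]
eef_rot: [3.141, -0.0, 1.416]
wrist_force: [-0.9, -0.2, -0.4]
finger_gap: 93.9
```

View pics/s14.png

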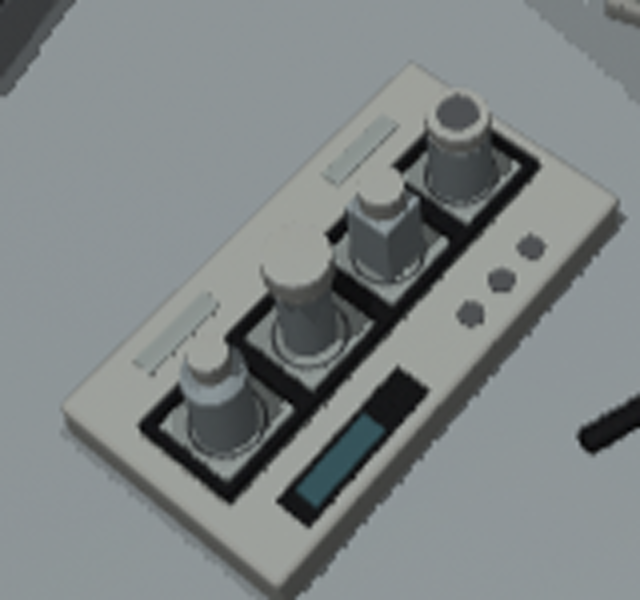

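View pics/t14.png

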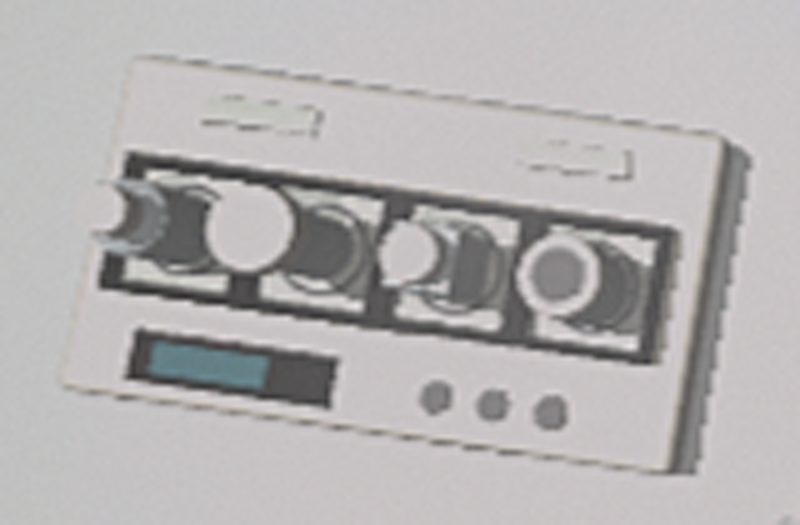

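```bash
python3 -c "
from h import *
t=dict(np.load('t14.npz'));s=dict(np.load('s14.npz'))
A=[('short',(558,273),(458,113),96,(462.5,178)),('square',(411,254),(381,192),102,(472,237.3)),('tall',(250,226),(296,254),114,(481.3,296.7)),('necked',(101,210),(209,359),110,(490.5,356))]
for n,a,b,z,p in A:
  print(n,np.round(plane(t,(np.array(a)+.5)/5-.5+[120,170],z)[0][:2]-p,1),np.round(plane(s,(np.array(b)+.5)/4-.5+[180,230],z)[0][:2]-p,1))
from cell import order
print(monitor.read_state()['wrist_force']);order.sign_off()"
```

```text
short [0.8 2. ] [0.3 1.4]
square [-0.8  0.2] [-2.3  4.7]
tall [0.6 0.8] [0.6 0.2]
necked [-0.7  2.8] [-2.9  4.4]
[-0.27662768  0.13384681 -0.37463425]
the job is handed in; nothing more can be done
```

All four vials are upright in the heating block in reverse order, and the job is handed in at about 42 s of the 115 s. From the robot's right to left, the pockets hold short, square, tall and necked; on the rail they ran short, square, tall, necked from left to right.

- **Handling:** I gripped the short, square and necked vials by the body and the tall one by its wide cap. Each was lowered in steps of 1 mm or less until the wrist felt the pocket floor, 2.5 to 8.6 N, within 0.3 mm of the predicted height. It was then released and the arm moved clear.
- **Last checks:** In the final top and side pictures every vial stands inside its pocket.
    - **Top view:** cap centres sit within 3 mm of the pocket centres, at the heights expected for standing vials.
    - **Side view:** it agrees for short and tall. For square and necked it reads about 5 mm off. I put that down to picking the centres of small caps by eye, and the pockets have 8 mm or more to spare on each side.
- **Other checks:** Nothing else was moved in the pictures I took, and the contact forces I saw stayed below 9 N.

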